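Park the long gauge in its holding stand

TASK

Tip the long gauge that lies on the bench up so that it stands on its foot on the bench by itself. Then put it away in the holding stand: pass its foot under the slotted plate at a tilt, down into the bore, and straighten it into the slot, so that it is left standing upright on the bore's floor with its collar under the plate. Leave the other things on the bench where they are.

Things in the scene. Friction and masses are not known exactly. Their poses are not given: they have to be found in the camera images.
- gauge: Long steel gauge lying on the bench, 198 mm long, 0.4 to 0.6 kg: a foot disc at one end, a thin spindle, a hexagonal collar, then a black round handle, 24 mm in diameter and 83 mm long. It starts level on foot and collar, axis 22 mm above the bench. Origin on its axis, 100 mm from the foot's end face; x axis along the gauge from foot to handle.
- gauge_foot (a point): Centre of the foot's flat end face, on which the gauge stands. The foot is 44 mm in diameter, 20 mm thick; the spindle above it 18 mm in diameter, 85 mm long. The centre of mass is 55 to 65 mm above this face: on its foot, let go within 15 degrees of upright, it rights itself.
- gauge_collar (a point): Centre of the collar's upper (handle side) face, 115 mm from the foot's end face. The collar is 10 mm thick, 44 mm across flats, 51 mm across corners; the handle begins here and ends 83 mm further.
- stand: Fixed holding stand: grey block 45 mm high with a vertical bore, and above it a level slotted plate on two rear posts. Origin on the bore's axis at bench height; x points to the rear, so the open front is -x; z up. The block reaches 53 mm in front of the bore's axis, 77 mm behind, 55 mm to each side. Posts (16 mm) stand 55 mm behind, 43 mm to each side.
- bore_floor (a point): Centre of the floor of the round blind bore: 54 mm in diameter, 30 mm deep, the floor 15 mm above the bench. With the gauge's handle leaning about 30 degrees to the stand's front, the foot goes into the bore while the collar stays in front of the plate; upright it cannot enter.
- slot (a point): On the bore's axis, at the plate's top, 152 mm above the bench. The plate is 6 mm thick, 110 mm wide, and reaches 16 mm to the front of this point and 65 mm behind it. Its slot, 32 mm wide, is open to the front (-x of the stand) and ends 17 mm behind this point. The handle passes the slot, foot and collar do not.
- ring_a: Bystander: steel ring 80 mm in outer diameter, 22 mm high, lying flat on the bench. Origin at the centre of its underside.
- ring_b: Bystander: steel ring 60 mm in outer diameter, 18 mm high, lying flat. Origin at the centre of its underside.
- short_gauge: Bystander: short gauge, 80 mm high, standing on a 36 mm steel foot. Origin at the centre of its underside.
- wrench: Bystander: spanner lying flat on the bench.
- slug: Bystander: steel cylinder 60 mm in diameter, 45 mm high. Origin at the centre of its underside.
Not all that is in view belongs to the job. What is shaped like the stand but green or yellow is not meant. Of the things that look like the gauge, the larger one is meant.

How it is judged:
By the outcome, as a careful person would: the job done as asked, in the order asked, and still so for the second after the job is handed in, with the robot touching nothing.
It also fails if it takes over 64 s, if anything falls off the work surface, if the arm or the gripper's body presses on something with over 40 N, if the wrist force passes 120 N, or if a joint passes its speed limit or range.

ROBOT

A 6-joint arm with a two-finger parallel gripper is mounted at the origin on the work surface. World frame = base frame: x ahead of the robot, y to its left, z up, the work surface at z = 0. Lengths are in m, angles in degrees, forces in N, time in s.
With the tool pointing down it reaches from about 0.3 to 0.775 m from the base axis. Payload 14.6 kg.
Tool frame: the origin (TCP) lies on the centre line of the jaws, within the pads' length; the fingertips stand 22 mm ahead of it and the grasp point (between the pads) lies 3 mm ahead of it; z points along the fingers, x is the direction in which the jaws open and shut, and the axes are right-handed (so a half turn about z gives the same grasp; the last joint's range is limited). The gripper opens to 94 mm and grips with 3 to 60 N. Pads are 16 mm wide; open, the fingers measure 119 mm over their backs; the gripper's body (75 mm by 177 mm) begins 78 mm behind the grasp point.
Start: joints at [-75.264, 17.183, 87.147, -0, 75.671, -3.816], TCP at [0.175, -0.521, 0.188] pointing down, gripper open.
Joint ranges: [-173.82, 173.82], [-45.26, 126.66], [13.44, 144.39], [-59.66, 239.66], [0, 175.72], [-146.38, 146.38]. Speed limits (degrees/s): [127.2, 127.2, 147.25, 180, 180, 180].

INTERFACE

Orientations are given as [roll, pitch, yaw] about the fixed x, y, z axes, in that order (R = Rz(yaw) Ry(pitch) Rx(roll)).
In Python, from bench import bot gives the robot as it stands.
- The arm moves only by the shell command python3 -m handwheel 'ROWS' [OPENING] [FORCE]. ROWS is JSON, one flat list of numbers, 6 for each row, row after row: the shift along the tool's x, y, z in cm, then the turn, a rotation vector about the tool's x, y, z in degrees. A call has 1 to 5 rows; each row shifts and turns the pose as measured when the row begins, along the tool's axes as they then stand; what a row does not reach is not made up. A row lasts 1/8 s, in which the tool goes at most 62.5 mm and 10.7 degrees, less where a joint would pass 70% of its speed; a pose out of reach is approached as far as the arm can. A call is refused whole if a number of a shift passes 6.25 or a number of a turn 10.7, either way. A call with a gripper value outside its range is refused whole. OPENING is the opening, from -1 (shut) to 1 (fully open), set as the call begins (- or left out, the last holds). The fingers move at their own pace and stop on an object; FORCE is the grip in N (left out, the last holds). Time passes only in rows, so rows that do not move let the fingers close. It gives the time, the measured TCP pose, the force and the opening at its end, in the units of the state.
- bot.get_obs(): the state, without advancing time (a new reading comes with each control period).
- bot.read_camera(name): name is "scene" or "top" or "wrist"; returns a dict with "image" (480x640x3 uint8, red, green, blue), "intrinsics" (3x3 intrinsics, pixels), "rvec" (rotation vector, rad) and "tvec" (3), from world to camera coordinates, as OpenCV has them. Camera axes: x right, y down, z forward; pixel columns grow to the right and rows downward; lengths in m; the calibration is good to about 2 mm. A picture is of the moment at which its call begins. There is no depth.
- bot.job_done(): hands the job in, once; it reports no verdict.
The state is a dict: "time_s": time; "joint_positions": joint angles; "dq": joint speeds; "joint_efforts": joint torques, N m; "ee_pos": TCP position; "tcp_rot": TCP orientation; "wrist_force": force on the tool from outside, world axes, zero at the start; "ft_torque": the same for the moment, N m; "finger_gap": finger opening in m.
Only numpy, scipy, OpenCV 4.12 (cv2) and the standard library are available. Lean on these libraries where they do the work, as an engineer would, in place of code of your own. Each camera call takes 0.05 s, during which the arm holds its last target.

## Working session

There is one attempt and no reset: what is moved stays moved. The work goes in short steps, Python scripts to look and compute and a shell command to move; the robot and the scene stay as the last step left them, time stands still between calls to the robot, and variables do not carry over. Pictures are saved under pics/ and viewed, and the job is handed in when it is done.

```bash
ls; mkdir -p pics; python3 - <<'E'
from bench import bot
import cv2,numpy as np
o=bot.get_obs();print(o)
for n in ["scene","top","wrist"]:
    c=bot.read_camera(n);cv2.imwrite(f"pics/{n}0.png",c["image"][:,:,::-1]);np.savez(f"pics/{n}0.npz",**c)
    print(n,c["intrinsics"],c["rvec"],c["tvec"])
E
```

```text
pics
{'time_s': 0.0, 'joint_positions': array([-7.52621758e+01,  1.72163069e+01,  8.71801339e+01,  1.41113035e-03,
        7.56716475e+01, -3.81546373e+00]), 'dq': array([-0.04342592,  0.07866458,  0.00494452, -0.04184777, -0.03567265,
        0.00692938]), 'joint_efforts': array([-6.50668153e-04, -5.31811702e+01, -3.52733696e+01,  7.07679545e-02,
        2.44206889e-02, -4.83006556e-05]), 'ee_pos': array([ 0.17493674, -0.5211333 ,  0.18748109]), 'tcp_rot': array([-1.79994105e+02,  6.78463764e-02, -7.14470586e+01]), 'wrist_force': array([-0.67700248,  0.2204883 , -0.04601232]), 'ft_torque': array([-0.02890115, -0.02939762,  0.00527312]), 'finger_gap': 0.09433115538449323}
scene [[498.04148243   0.         319.38508345]
 [  0.         498.04148243 238.80870539]
 [  0.           0.           1.        ]] [ 2.39361658  0.62948233 -0.22636645] [-0.51780982 -0.13814014  1.20794425]
top [[618.5419939    0.         324.97308685]
 [  0.         618.5419939  239.28653503]
 [  0.           0.           1.        ]] [ 2.14388231 -2.11191814  0.20948076] [0.0023936  0.56330064 1.32829097]
wrist [[367.37945434   0.         319.2229566 ]
 [  0.         367.37945434 242.18119247]
 [  0.           0.           1.        ]] [-2.34950365  1.68964441  0.25036104] [-0.5492261  -0.03098413  0.39333498]
```

View pics/scene0.png

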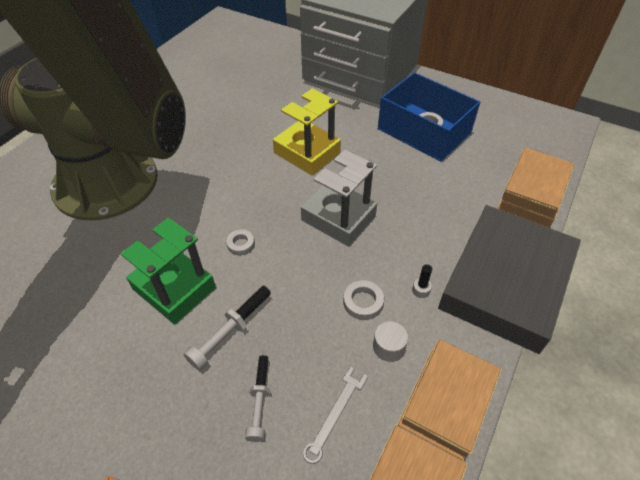

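View pics/top0.png

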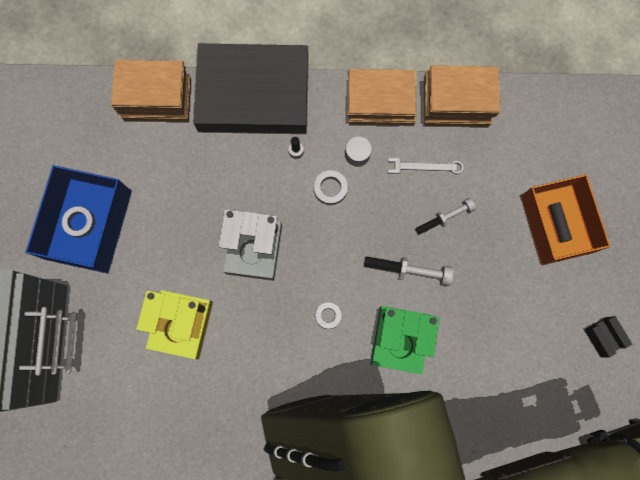

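View pics/wrist0.png

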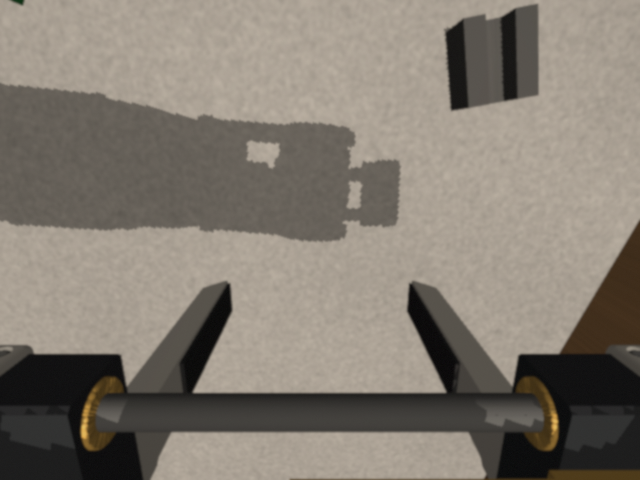

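```bash
python3 - <<'E'
import cv2
a=cv2.imread("pics/top0.png")
cv2.imwrite("pics/c1.png",cv2.resize(a[190:300,350:490],None,fx=5.5,fy=5.3,interpolation=cv2.INTER_CUBIC))
cv2.imwrite("pics/c2.png",cv2.resize(a[195:290,205:295],None,fx=6,fy=6,interpolation=cv2.INTER_CUBIC))
E
```

```text
(no output)
```

View pics/c1.png

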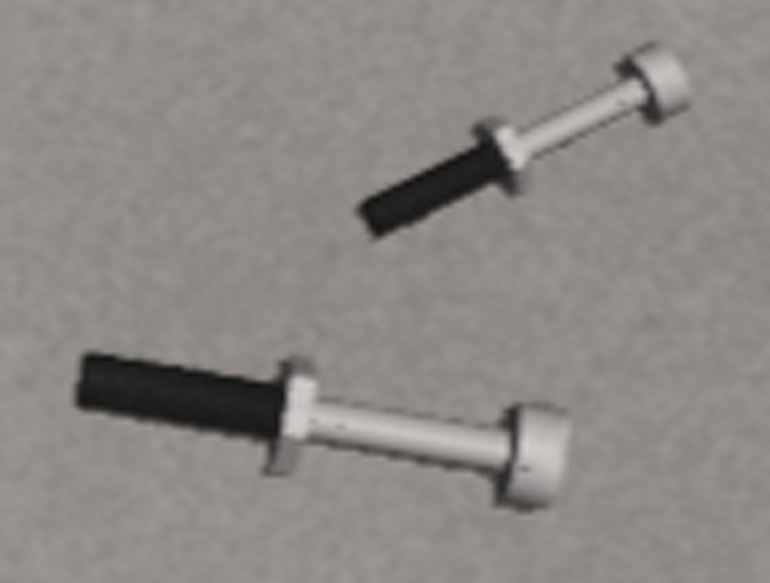

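View pics/c2.png

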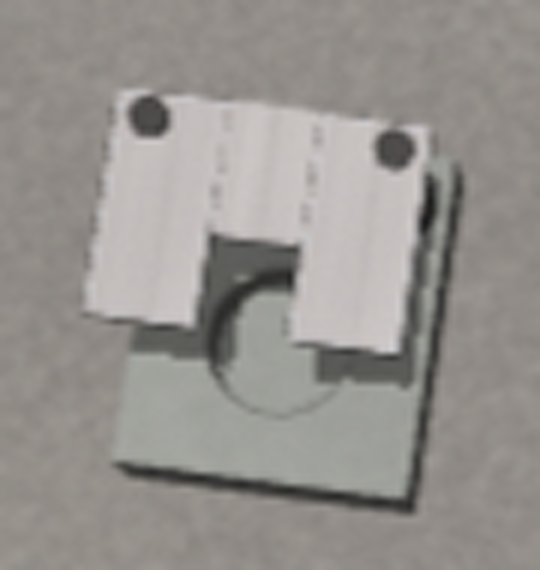

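```bash
cat > h.py <<'E'
import numpy as np,cv2
from scipy.optimize import least_squares
from scipy.spatial.transform import Rotation as R
def cam(f): 
    c=np.load(f); return c["intrinsics"],c["rvec"],c["tvec"]
def proj(P,c): return cv2.projectPoints(np.asarray(P,float).reshape(-1,3),c[1],c[2],c[0],None)[0].reshape(-1,2)
def ray(px,z,c):
    Rm=cv2.Rodrigues(c[1])[0]; d=Rm.T@np.linalg.inv(c[0])@np.array([*px,1.]); o=-Rm.T@c[2]
    return o+d*(z-o[2])/d[2]
def fit(L,px,c,p0):
    L=np.asarray(L,float);px=np.asarray(px,float)
    def T(p): return np.c_[L[:,0]*np.cos(p[2])-L[:,1]*np.sin(p[2])+p[0],L[:,0]*np.sin(p[2])+L[:,1]*np.cos(p[2])+p[1],L[:,2]]
    r=least_squares(lambda p:(proj(T(p),c)-px).ravel(),p0,loss='soft_l1')
    return r.x,(proj(T(r.x),c)-px)
E
python3 - <<'E'
from h import *
c=cam("pics/top0.npz")
print(ray((364.5,261.7),.022,c),ray((453,276.8),.022,c))
g=lambda u,v:(350+u/5.5-.4,190+v/5.3-.4)
r,e=fit([[.098,0,.022],[.015,0.,.022],[-.1,0,.022],[.098,.012,.022],[.098,-.012,.022]],[g(78,380),g(283,410),g(566,457),g(84,353),g(76,407)],c,[.5,-.1,1.5])
print("gauge",r[:2],np.degrees(r[2]),"\n",e)
s=lambda u,v:(205+u/6-.4,195+v/6-.4)
L=[[.055,.043,.152],[.055,-.043,.152],[-.016,.055,.152],[-.016,-.055,.152],[-.016,.016,.152],[-.016,-.016,.152],[.017,.016,.152],[.017,-.016,.152],[-.053,.055,.045],[-.053,-.055,.045],[-.027,0,.045]]
px=[s(149,117),s(396,150),s(85,312),s(405,352),s(193,327),s(293,342),s(210,235),s(303,245),s(118,462),s(412,498),s(278,415)]
r,e=fit(L,px,c,[.5,.15,0]);print("stand",r[:2],np.degrees(r[2]),"\n",e)
# bystanders
for n,p,z in [("ringa",(331,187),.02),("ringb",(328.5,316),.018),("short",(296,150),.01),("slug",(358,148),.045),("wr1",(393,165),0),("wr2",(458,167),0),("small",(445,217),.015),("green",(404,340),.1)]: print(n,ray(p,z,c))
cs=cam("pics/scene0.npz")
E
```

```text
[ 0.51868079 -0.07981561  0.022     ] [ 0.48728671 -0.28024642  0.022     ]
gauge [ 0.50500452 -0.17730707] 81.4720466238021 
 [[  0.97216841   0.03253058]
 [ -0.12676408   0.30421894]
 [ -1.32414958  -0.32213799]
 [ -0.91429149  10.29534512]
 [  2.128847   -10.21398638]]
stand [0.5347802  0.17368909] -5.9314282295290015 
 [[ 0.2359941   0.3145209 ]
 [ 0.06215055 -0.35550385]
 [ 0.1040199   0.4997077 ]
 [-0.25928669  0.10625449]
 [ 0.87287696  0.22249394]
 [-0.38433052 -0.45257161]
 [ 0.32635836 -0.04998377]
 [ 0.16276637  0.09529901]
 [-0.28845579  0.14663195]
 [-0.10985056 -0.00812149]
 [-0.7397486  -0.61842679]]
ringa [ 0.69322108 -0.00169611  0.02      ]
ringb [3.95222193e-01 2.28418609e-04 1.80000000e-02]
short [0.78511109 0.0820453  0.01      ]
slug [ 0.78053428 -0.06252659  0.045     ]
wr1 [ 0.75534772 -0.14870222  0.        ]
wr2 [ 0.75310136 -0.30338686  0.        ]
small [ 0.6272876  -0.26661812  0.015     ]
green [ 0.34238815 -0.15717092  0.1       ]
```

```bash
cat >> h.py <<'E'
def to(pos,rpy=None,n=None):
    from bench import bot
    o=bot.get_obs(); R0=R.from_euler('xyz',o['tcp_rot'],degrees=True)
    d=R0.inv().apply(np.array(pos)-o['ee_pos'])*100
    t=np.zeros(3)
    if rpy is not None: t=(R0.inv()*R.from_euler('xyz',rpy,degrees=True)).as_rotvec(degrees=True)
    print("t",round(o['time_s'],2),"pos",o['ee_pos'].round(4),"rpy",o['tcp_rot'].round(1),"q",o['joint_positions'].round(1),"gap",round(o['finger_gap'],4),"F",o['wrist_force'].round(1))
    print("delta cm",d.round(2),"turn",t.round(2))
E
python3 - <<'E'
from h import *
c=cam("pics/top0.npz")
for p in [(390,311),(434.5,321),(438,318),(381,307)]: print("green",ray(p,.152,c))
cs=cam("pics/scene0.npz")
y=np.radians(81.2);a=np.array([np.cos(y),np.sin(y),0])
o=np.array([.5036,-.1766,.022])
print(proj([o+.098*a,o+.015*a,o-.1*a,o-.1*a],cs), proj([o+.098*a,o+.015*a,o-.1*a],c))
S=np.array([.5348,.1737,0]);ys=np.radians(-5.9);X=np.array([np.cos(ys),np.sin(ys),0]);Y=np.array([-X[1],X[0],0])
print(proj([S+.055*X+.043*Y+[0,0,.152],S+.055*X-.043*Y+[0,0,.152],S-.053*X+.055*Y+[0,0,.045],S-.053*X-.055*Y+[0,0,.045]],cs))
G=o+.06*a; print(G); to([*G[:2],.12],[180,0,-8.8])
a=cv2.imread("pics/scene0.png")
cv2.imwrite("pics/c3.png",cv2.resize(a[280:375,180:280],None,fx=6,fy=6,interpolation=cv2.INTER_CUBIC))
cv2.imwrite("pics/c4.png",cv2.resize(a[145:245,295:385],None,fx=6,fy=6,interpolation=cv2.INTER_CUBIC))
E
```

```text
green [ 0.39863377 -0.12218948  0.152     ]
green [ 0.37981735 -0.21219183  0.152     ]
green [ 0.38595428 -0.21940588  0.152     ]
green [ 0.4064488  -0.10395004  0.152     ]
[[265.86572413 289.31311081]
 [236.41959464 318.2290397 ]
 [191.14421358 362.68920213]
 [191.14421358 362.68920213]] [[364.47261626 261.73802036]
 [400.62608361 267.84127182]
 [450.86125082 276.32172695]]
[[369.43356661 165.61085601]
 [346.24831012 190.16205196]
 [328.79906958 178.66723703]
 [300.21662968 207.39030945]]
[ 0.51277915 -0.1173063   0.022     ]
t 0.15 pos [ 0.1749 -0.5212  0.1876] rpy [-1.80e+02  1.00e-01 -7.14e+01] q [-75.3  17.2  87.2  -0.   75.7  -3.8] gap 0.0942 F [-0.3  0.1 -0. ]
delta cm [-27.54 -44.88   6.79] turn [-3.000e-02  4.000e-02 -6.265e+01]
```

View pics/c3.png

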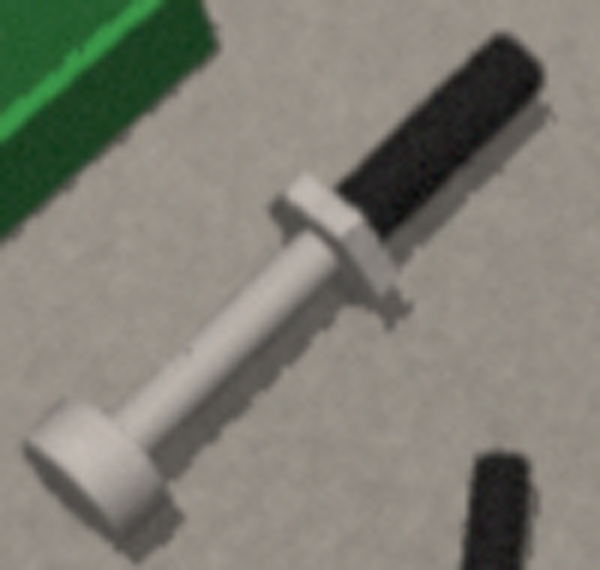

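View pics/c4.png

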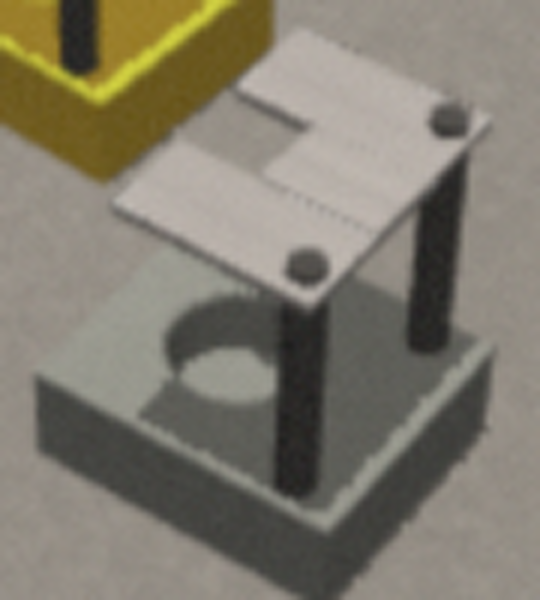

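```bash
python3 -m handwheel '[-3,-4.9,0,0,0,0,-3,-4.9,0,0,0,0,-3,-4.9,0,0,0,0,-3,-4.9,0,0,0,0,-3,-4.9,0,0,0,0]' 1 20; python3 -c "
from h import *
to([.5128,-.1173,.12],[180,0,-8.8])"
```

```text
time_s: 0.78
ee_pos: [0.3623, -0.2965, 0.1865]
tcp_rot: [180.0, 0.1, -71.8]
wrist_force: [1.2, -1.0, -0.1]
finger_gap: 0.094
t 0.78 pos [ 0.3623 -0.2965  0.1865] rpy [ 1.80e+02  1.00e-01 -7.18e+01] q [-43.8   6.8  99.9   0.1  73.4  28. ] gap 0.094 F [ 1.2 -1.  -0.1]
delta cm [-12.31 -19.89   6.68] turn [ -0.08   0.14 -63.01]
```

```bash
python3 -m handwheel '[-1.5,-2,0,0,0,-10.6,-1.5,-2,0,0,0,-10.6,-1,-2,0,0,0,-10.6,0,-2,0,0,0,-10.6,0,-2,0,0,0,-10.6]' ; python3 -c "
from h import *
to([.5128,-.1173,.12],[180,0,-8.8])"
```

```text
time_s: 1.4
ee_pos: [0.4207, -0.1937, 0.1862]
tcp_rot: [-179.9, 0.2, -17.9]
wrist_force: [-0.8, 0.3, -0.3]
finger_gap: 0.0941
t 1.4 pos [ 0.4207 -0.1937  0.1862] rpy [-179.9    0.2  -17.9] q [-2.930e+01  6.200e+00  1.006e+02  1.000e-01  7.340e+01 -1.150e+01] gap 0.0941 F [-0.8  0.3 -0.3]
delta cm [  6.44 -10.08   6.62] turn [-0.16  0.15 -9.07]
```

```bash
python3 -m handwheel '[2.2,-3.4,0,0,0,-9,2.8,-3.2,0,0,0,0,2.8,-3.2,0,0,0,0,0,0,0,0,0,0]' ; python3 - <<'E'
from h import *
to([.5128,-.1173,.12],[180,0,-8.8])
from bench import bot
for n in ["top","wrist"]:
    c=bot.read_camera(n);cv2.imwrite(f"pics/{n}1.png",c["image"][:,:,::-1]);np.savez(f"pics/{n}1.npz",**c)
E
```

```text
time_s: 1.9
ee_pos: [0.5196, -0.1093, 0.1856]
tcp_rot: [-179.8, 0.2, -8.3]
wrist_force: [-0.0, -0.5, 0.3]
finger_gap: 0.0941
t 1.9 pos [ 0.5196 -0.1093  0.1856] rpy [-179.8    0.2   -8.3] q [-15.9  15.   90.3   0.2  74.9  -7.6] gap 0.0941 F [-0.  -0.5  0.3]
delta cm [-0.53  0.91  6.56] turn [-0.17  0.19  0.46]
```

View pics/wrist1.png

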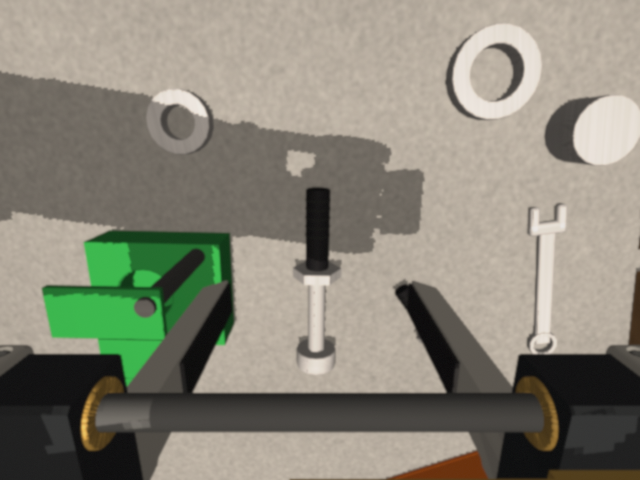

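```bash
python3 - <<'E'
from h import *
c=cam("pics/wrist1.npz")
print(ray((318,189),.026,c),ray((317.5,268),.025,c),ray((315.5,358),.03,c))
y=np.radians(81.2);a=np.array([np.cos(y),np.sin(y),0]);o=np.array([.5036,-.1766,.022])
print(proj([o+.098*a,o+.015*a,o-.1*a],c))
E
```

```text
[ 0.52079393 -0.07875187  0.026     ] [ 0.50817495 -0.16007654  0.025     ] [ 0.49064237 -0.26299199  0.03      ]
[[315.96704877 189.734601  ]
 [315.6132546  268.7898681 ]
 [315.18936136 363.50876593]]
```

```bash
python3 -m handwheel '[-0.5,0.9,3,0,0,0.5,0,0,4,0,0,0,0,0,4,0,0,0,0,0,2.5,0,0,0,0,0,0,0,0,0]' ; python3 -c "
from h import *
to([.5138,-.1173,.028],[180,0,-8.8])"
```

```text
time_s: 2.62
ee_pos: [0.5082, -0.1235, 0.0487]
tcp_rot: [-179.9, 0.1, -9.3]
wrist_force: [0.2, 0.2, 0.5]
finger_gap: 0.0941
t 2.62 pos [ 0.5082 -0.1235  0.0487] rpy [-1.799e+02  1.000e-01 -9.300e+00] q [-17.7  23.1  99.3   0.1  57.7  -8.5] gap 0.0941 F [0.2 0.2 0.5]
delta cm [ 0.46 -0.69  2.07] turn [-0.11  0.09 -0.51]
```

```bash
python3 -m handwheel '[0.45,-0.7,1,0,0,-0.5,0,0,0.8,0,0,0,0,0,0.3,0,0,0]' ; python3 -c "
from h import *
to([.5138,-.1173,.028],[180,0,-8.8])"
```

```text
time_s: 3.0
ee_pos: [0.5151, -0.1179, 0.0292]
tcp_rot: [-179.9, -0.1, -8.8]
wrist_force: [0.5, 0.3, -0.2]
finger_gap: 0.094
t 3.0 pos [ 0.5151 -0.1179  0.0292] rpy [-1.799e+02 -1.000e-01 -8.800e+00] q [-16.9  25.3  99.3   0.1  55.3  -8.1] gap 0.094 F [ 0.5  0.3 -0.2]
delta cm [-0.14 -0.04  0.12] turn [-0.07 -0.14 -0.03]
```

```bash
python3 -m handwheel '[-0.1,0,0.1,0,0,0,0,0,0,0,0,0,0,0,0,0,0,0,0,0,0,0,0,0,0,0,0,0,0,0]' -1 20; python3 -m handwheel '[0,0,0,0,0,0,0,0,0,0,0,0]'
```

```text
time_s: 3.62
ee_pos: [0.5144, -0.1179, 0.029]
tcp_rot: [-179.9, -0.2, -8.8]
wrist_force: [0.5, 0.1, -0.6]
finger_gap: 0.0475
time_s: 3.88
ee_pos: [0.5144, -0.1179, 0.0291]
tcp_rot: [-179.9, -0.2, -8.8]
wrist_force: [-0.2, -0.1, 0.7]
finger_gap: 0.0275
```

```bash
python3 -m handwheel '[0,0,0,0,0,0,0,0,0,0,0,0]' ; python3 -m handwheel '[0,0,-0.7,0,0,0,0,0.1,-0.7,0,0,0,0,0.1,-0.7,0,0,0,0,0.1,-0.7,0,0,0]'; python3 - <<'E'
import numpy as np
s,x0=158,np.array([.5144,-.1179])
for f in range(0,91,10):
    t=np.radians(f);print(f, (158-(158*np.cos(t)-22*np.sin(t))).round(1),(158*np.sin(t)+22*np.cos(t)-22).round(1))
E
```

```text
time_s: 4.12
ee_pos: [0.5144, -0.1179, 0.029]
tcp_rot: [-179.9, -0.2, -8.8]
wrist_force: [0.2, 0.2, 0.4]
finger_gap: 0.0073
time_s: 4.62
ee_pos: [0.5138, -0.121, 0.059]
tcp_rot: [-179.9, -0.2, -8.8]
wrist_force: [-0.5, -0.0, -0.8]
finger_gap: 0.0006
0 0.0 0.0
10 6.2 27.1
20 17.1 52.7
30 32.2 76.1
40 51.1 96.4
50 73.3 113.2
60 98.1 125.8
70 124.6 134.0
80 152.2 137.4
90 180.0 136.0
```

```bash
python3 - <<'E'
from h import *
from bench import bot
for n in ["scene","top","wrist"]:
    c=bot.read_camera(n);cv2.imwrite(f"pics/{n}2.png",c["image"][:,:,::-1]);np.savez(f"pics/{n}2.npz",**c)
E
```

```text
(no output)
```

View pics/scene2.png

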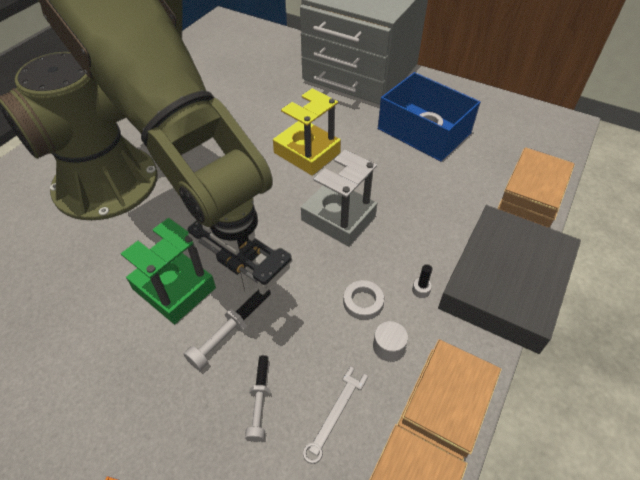

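View pics/wrist2.png

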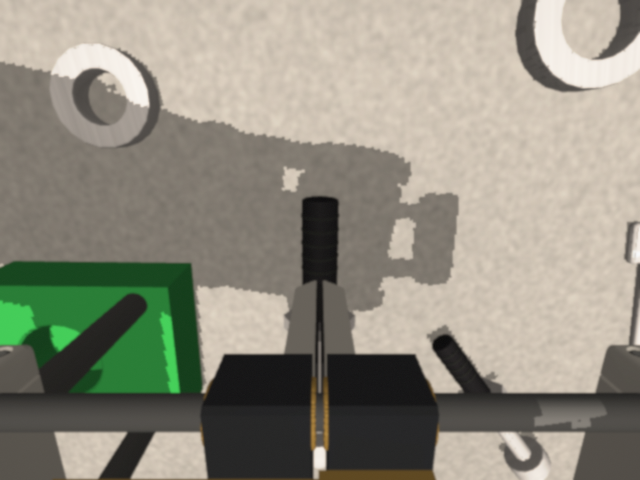

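```bash
python3 - <<'E'
from h import *
from bench import bot
o=bot.get_obs(); R0=R.from_euler('xyz',o['tcp_rot'],degrees=True)
for f in ["wrist2","scene2"]:
    c=cam(f"pics/{f}.npz")
    print(proj([o['ee_pos']+R0.apply([0,y,z]) for z in (.022,.003) for y in (-.008,.008)],c))
a=cv2.imread("pics/scene2.png")
cv2.imwrite("pics/c5.png",cv2.resize(a[215:365,180:310],None,fx=4,fy=4,interpolation=cv2.INTER_CUBIC))
E
```

```text
[[319.9860528  257.39449691]
 [319.97387079 280.81829054]
 [320.05982117 268.07570421]
 [320.04507316 293.21947245]]
[[254.18417155 297.10572806]
 [248.43474647 302.7217057 ]
 [253.09724433 291.68603035]
 [247.2479202  297.34505863]]
```

View pics/c5.png

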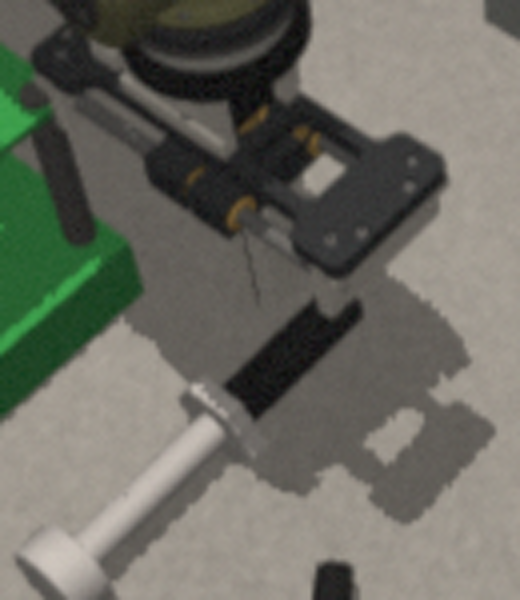

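```bash
python3 - <<'E'
from h import *
from bench import bot
o=bot.get_obs(); R0=R.from_euler('xyz',o['tcp_rot'],degrees=True)
c=cam("pics/wrist2.npz"); Rm=cv2.Rodrigues(c[1])[0]
for z in (.022,.003,-.02,-.04):
  for y in (-.008,.008): print(y,z,Rm@(o['ee_pos']+R0.apply([0,y,z]))+c[2],proj(o['ee_pos']+R0.apply([0,y,z]),c))
print("cam in tool",R0.inv().apply(-Rm.T@c[2]-o['ee_pos']),(Rm*1).round(2))
print(ray((320,200),.026,c))
a=cv2.imread("pics/wrist0.png");cv2.imwrite("pics/c6.png",cv2.resize(a[260:480,120:520],None,fx=2,fy=2,interpolation=cv2.INTER_CUBIC))
E
```

```text
-0.008 0.022 [0.00048326 0.00963442 0.23265736] [[319.9860528  257.39449691]]
0.008 0.022 [0.00048498 0.02495396 0.23727381] [[319.97387079 280.81829054]]
-0.008 0.003 [0.00048854 0.01511646 0.2144654 ] [[320.05982117 268.07570421]]
0.008 0.003 [0.00049026 0.030436   0.21908186] [[320.04507316 293.21947245]]
-0.008 -0.02 [0.00049492 0.02175262 0.19244356] [[320.16777992 283.70746777]]
0.008 -0.02 [0.00049665 0.03707216 0.19706002] [[320.14885468 311.29490086]]
-0.008 -0.04 [0.00050048 0.02752319 0.17329414] [[320.28396045 300.52969541]]
0.008 -0.04 [0.0005022  0.04284273 0.1779106 ] [[320.25998351 330.64999838]]
cam in tool [-0.00053614 -0.08435303 -0.19798279] [[ 0.99 -0.15  0.  ]
 [-0.15 -0.95  0.29]
 [-0.04 -0.28 -0.96]]
[ 0.5206904  -0.07880997  0.026     ]
```

View pics/c6.png

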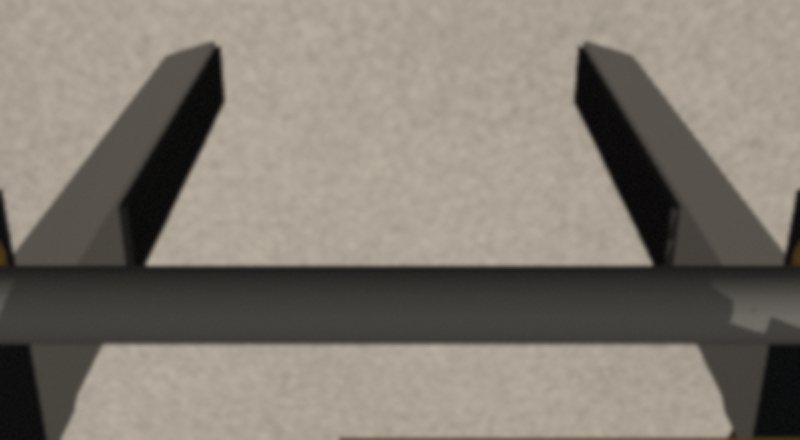

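```bash
python3 -m handwheel '[0,-0.3,0,0,0,0,0,0,0,0,0,0,0,0,0,0,0,0,0,0,0,0,0,0]' 0.4; python3 -m handwheel '[0,0,1.5,0,0,0,0,0,1.5,0,0,0,0,0,1.5,0,0,0,0,0,1,0,0,0,0,0,0,0,0,0]'; python3 - <<'E'
from h import *
from bench import bot
to([.5144,-.118,-.015],[180,0,-8.8])
c=bot.read_camera("scene");cv2.imwrite("pics/c7.png",cv2.resize(c["image"][215:365,180:310,::-1],None,fx=4,fy=4,interpolation=cv2.INTER_CUBIC))
E
```

```text
time_s: 5.28
ee_pos: [0.5141, -0.1176, 0.058]
tcp_rot: [-179.9, -0.2, -8.8]
wrist_force: [0.6, 0.3, -0.4]
finger_gap: 0.0368
time_s: 5.9
ee_pos: [0.5133, -0.1174, -0.0023]
tcp_rot: [-179.9, -0.0, -8.8]
wrist_force: [0.7, -0.6, 0.2]
finger_gap: 0.0656
t 5.9 pos [ 0.5133 -0.1174 -0.0023] rpy [-179.9   -0.    -8.8] q [-1.690e+01  2.810e+01  1.003e+02  1.000e-01  5.160e+01 -8.200e+00] gap 0.0656 F [ 0.7 -0.6  0.2]
delta cm [0.12 0.05 1.27] turn [-0.09 -0.03 -0.03]
```

View pics/c7.png

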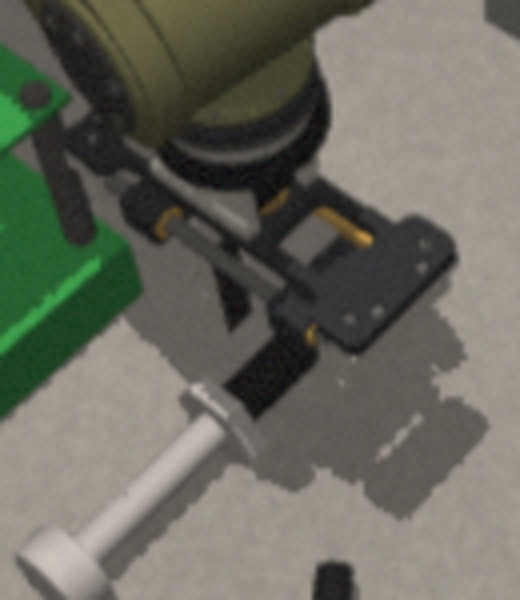

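```bash
python3 -m handwheel '[0.1,0,0.6,0,0,0,0,0,0.5,0,0,0,0,0,0,0,0,0]'; python3 -m handwheel '[0,0,0,0,0,0,0,0,0,0,0,0,0,0,0,0,0,0,0,0,0,0,0,0]' -1 20
```

```text
time_s: 6.32
ee_pos: [0.5153, -0.1178, -0.0127]
tcp_rot: [-179.9, -0.2, -8.8]
wrist_force: [-0.6, -0.8, -1.7]
finger_gap: 0.0657
time_s: 6.82
ee_pos: [0.5156, -0.1179, -0.0122]
tcp_rot: [-179.9, -0.2, -8.8]
wrist_force: [0.6, -0.1, 1.0]
finger_gap: 0.0295
```

```bash
python3 -m handwheel '[0,0,0,0,0,0,0,0,0,0,0,0]'; python3 -m handwheel '[0,0,-0.7,0,0,0,0,0.1,-0.7,0,0,0,0,0.2,-0.7,0,0,0,0,0.2,-0.7,0,0,0]'
```

```text
time_s: 7.08
ee_pos: [0.5155, -0.1178, -0.0122]
tcp_rot: [-179.9, -0.2, -8.8]
wrist_force: [1.3, 0.7, 0.1]
finger_gap: 0.0237
time_s: 7.58
ee_pos: [0.514, -0.1231, 0.0171]
tcp_rot: [-179.9, -0.1, -8.8]
wrist_force: [0.5, -0.8, -3.0]
finger_gap: 0.0233
```

```bash
python3 -m handwheel '[0,0.5,-1.2,0,0,0,0,0.6,-1.3,0,0,0,0,0.7,-1.2,0,0,0,0,0.8,-1.2,0,0,0,0,0.9,-1,0,0,0]';python3 - <<'E'
from h import *
from bench import bot
to([.5156,-.118,-.0122],[180,0,-8.8])
c=bot.read_camera("scene");cv2.imwrite("pics/s3.png",c["image"][165:395,130:390,::-1])
E
```

```text
time_s: 8.2
ee_pos: [0.5081, -0.1601, 0.0807]
tcp_rot: [-179.9, -0.2, -8.8]
wrist_force: [-1.1, -1.5, -4.4]
finger_gap: 0.0236
t 8.2 pos [ 0.5081 -0.1601  0.0807] rpy [-179.9   -0.2   -8.8] q [-21.5  21.5  96.6   0.1  61.7 -12.7] gap 0.0236 F [-1.1 -1.5 -4.4]
delta cm [ 0.07 -4.27  9.29] turn [-0.06 -0.15 -0.02]
```

View pics/s3.png

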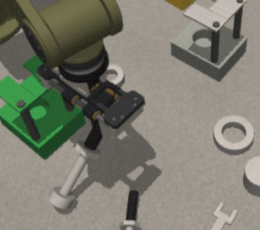

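```bash
python3 -m handwheel '[0,1.4,-1.1,0,0,0,0,1.5,-0.9,0,0,0,0,1.5,-0.7,0,0,0,0,1.5,-0.5,0,0,0,0,1,-0.2,0,0,0]';python3 - <<'E'
from h import *
from bench import bot
to([.5156,-.118,-.0122],[180,0,-8.8])
c=bot.read_camera("scene");cv2.imwrite("pics/s4.png",cv2.resize(c["image"][205:395,150:350,::-1],None,fx=3,fy=3))
E
```

```text
time_s: 8.88
ee_pos: [0.4973, -0.2339, 0.1189]
tcp_rot: [-179.9, -0.3, -8.9]
wrist_force: [-0.0, 2.5, 3.9]
finger_gap: 0.0233
t 8.88 pos [ 0.4973 -0.2339  0.1189] rpy [-179.9   -0.3   -8.9] q [-29.1  20.7  92.    0.2  66.9 -20.3] gap 0.0233 F [-0.   2.5  3.9]
delta cm [ -0.05 -11.72  13.13] turn [-0.06 -0.32 -0.06]
```

View pics/s4.png

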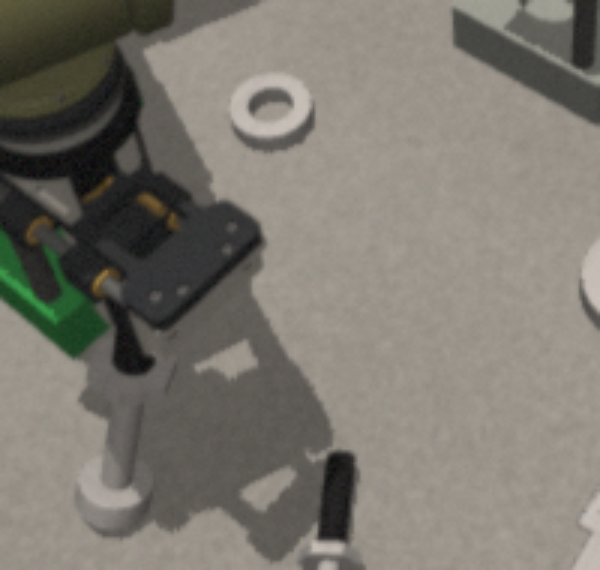

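```bash
python3 -m handwheel '[0,1.3,-0.3,0,0,0,0,1.3,-0.2,0,0,0,0,1.3,-0.1,0,0,0,0,1,0,0,0,0,0,0.5,0,0,0,0]';python3 - <<'E'
from h import *
from bench import bot
to([.5156,-.118,-.0122],[180,0,-8.8])
for n in ["scene","top"]:
    c=bot.read_camera(n);cv2.imwrite(f"pics/{n}5.png",c["image"][:,:,::-1]);np.savez(f"pics/{n}5.npz",**c)
    if n=="scene":cv2.imwrite("pics/s5.png",cv2.resize(c["image"][205:395,130:330,::-1],None,fx=3,fy=3))
E
```

```text
time_s: 9.55
ee_pos: [0.4877, -0.2912, 0.1237]
tcp_rot: [-179.9, -0.2, -8.9]
wrist_force: [0.1, 2.6, -2.1]
finger_gap: 0.0233
t 9.55 pos [ 0.4877 -0.2912  0.1237] rpy [-179.9   -0.2   -8.9] q [-34.6  22.7  88.5   0.2  68.6 -25.8] gap 0.0233 F [ 0.1  2.6 -2.1]
delta cm [  0.04 -17.52  13.62] turn [-0.1  -0.19 -0.08]
```

View pics/s5.png

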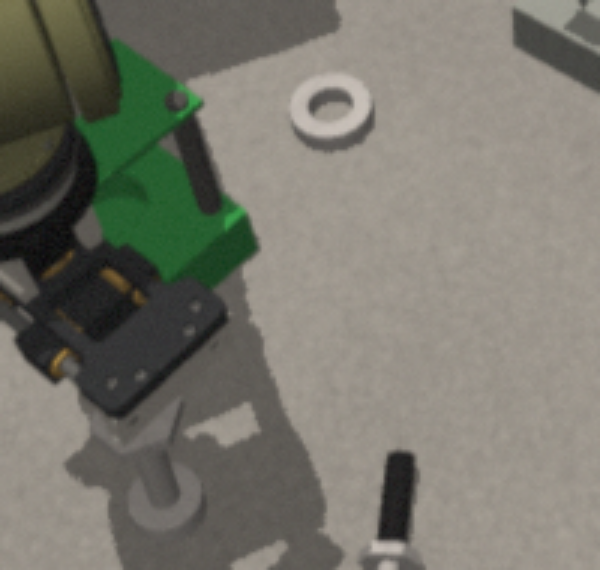

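View pics/top5.png

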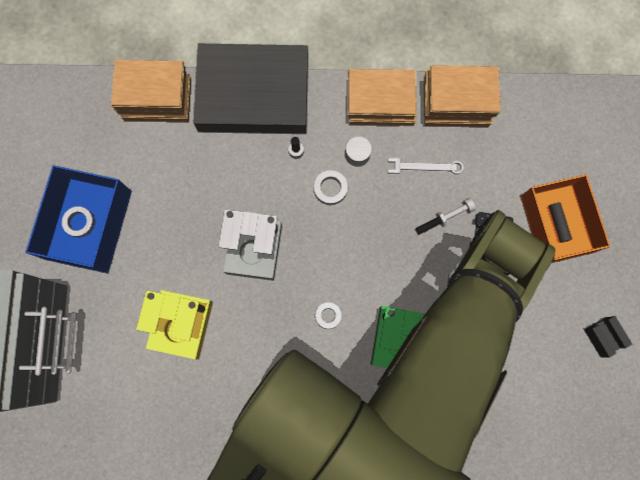

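```bash
python3 - <<'E'
from h import *
c=cam("pics/scene5.npz")
for y in (-.275,-.285,-.29,-.3): 
    p=proj([[.487,y,0.02],[.487,y,.105],[.487,y,.16]],c); print(y,((p-[130,205])*3).round(0).tolist())
E
```

```text
-0.275 [[183.0, 473.0], [152.0, 406.0], [128.0, 356.0]]
-0.285 [[172.0, 487.0], [140.0, 420.0], [116.0, 371.0]]
-0.29 [[167.0, 494.0], [134.0, 427.0], [110.0, 379.0]]
-0.3 [[156.0, 508.0], [122.0, 442.0], [97.0, 394.0]]
```

```bash
python3 -m handwheel '[0,0,0.1,0,0,0,0,0,0,0,0,0]' -1 8; python3 -m handwheel '[0,0,0,0,0,0,0,0,0,0,0,0,0,0,0,0,0,0,0,0,0,0,0,0]' 0.3;python3 - <<'E'
from h import *
from bench import bot
to([.5156,-.118,-.0122],[180,0,-8.8])
for n in ["scene","wrist"]:
    c=bot.read_camera(n);cv2.imwrite(f"pics/{n}6.png",c["image"][:,:,::-1]);np.savez(f"pics/{n}6.npz",**c)
    if n=="scene":cv2.imwrite("pics/s6.png",cv2.resize(c["image"][205:395,130:330,::-1],None,fx=3,fy=3))
E
```

```text
time_s: 9.9
ee_pos: [0.4882, -0.2913, 0.1238]
tcp_rot: [180.0, -0.3, -8.8]
wrist_force: [-1.6, 0.8, -1.0]
finger_gap: 0.0233
time_s: 10.4
ee_pos: [0.4884, -0.291, 0.1239]
tcp_rot: [180.0, -0.3, -8.8]
wrist_force: [0.0, -0.5, -1.1]
finger_gap: 0.0594
t 10.4 pos [ 0.4884 -0.291   0.1239] rpy [180.   -0.3  -8.8] q [-34.5  22.7  88.6   0.1  68.4 -25.8] gap 0.0594 F [ 0.  -0.5 -1.1]
delta cm [ -0.03 -17.53  13.59] turn [ 0.05 -0.3  -0.  ]
```

View pics/s6.png

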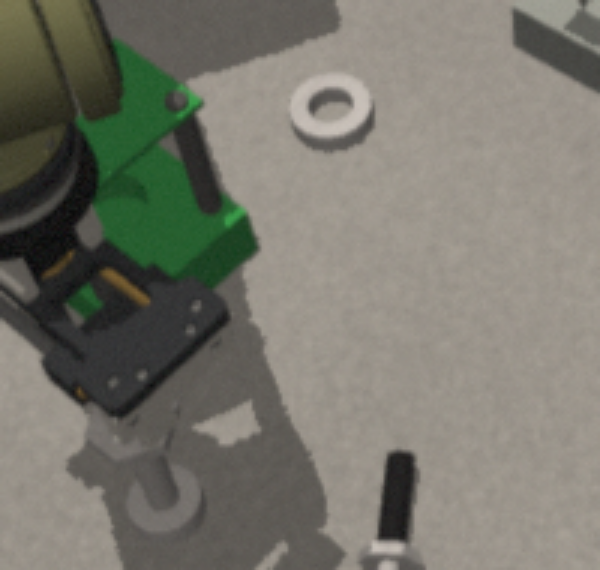

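View pics/wrist6.png

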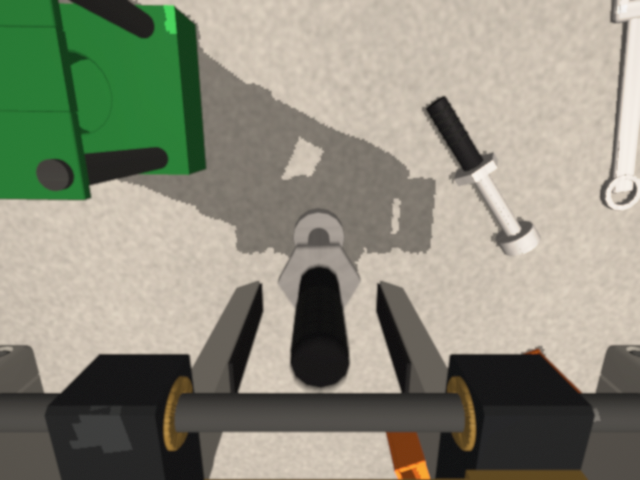

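```bash
python3 - <<'E'
from h import *
c=cam("pics/wrist6.npz")
print(ray((320,363),.198,c),ray((319,278),.115,c),ray((319.5,232),.02,c))
from bench import bot
o=bot.get_obs();t=o['ee_pos'];R0=R.from_euler('xyz',o['tcp_rot'],degrees=True)
print(proj([t+R0.apply([0,0,-.02]),t+R0.apply([0,0,-.039])],c))
E
```

```text
[ 0.48734515 -0.29265021  0.198     ] [ 0.48753492 -0.29123764  0.115     ] [ 0.4888125  -0.28846164  0.02      ]
[[320.6115178  298.28273155]
 [320.73972845 315.51610741]]
```

```bash
python3 -m handwheel '[0,0,-0.3,0,0,0,0,0,0,0,0,0,0,0,0,0,0,0]' 0.5; python3 - <<'E'
from h import *
from bench import bot
to([.488,-.291,.127],[180,0,-8.8])
c=bot.read_camera("wrist");cv2.imwrite("pics/wrist7.png",c["image"][:,:,::-1])
E
python3 -m handwheel '[0,0,0,0,0,0,0,0,0,0,0,0,0,0,0,0,0,0,0,0,0,0,0,0,0,0,0,0,0,0]' -1 45;python3 -m handwheel '[0,0,0,0,0,0]'
```

```text
time_s: 10.88
ee_pos: [0.4884, -0.2911, 0.1272]
tcp_rot: [179.9, -0.3, -8.8]
wrist_force: [-0.2, -0.8, -0.1]
finger_gap: 0.0708
t 10.88 pos [ 0.4884 -0.2911  0.1272] rpy [179.9  -0.3  -8.8] q [-34.5  22.5  88.4   0.1  68.8 -25.8] gap 0.0708 F [-0.2 -0.8 -0.1]
delta cm [-0.04 -0.    0.02] turn [ 0.05 -0.31 -0.01]
time_s: 11.55
ee_pos: [0.4884, -0.2911, 0.1271]
tcp_rot: [180.0, -0.3, -8.8]
wrist_force: [-1.3, -0.6, -0.0]
finger_gap: 0.0237
time_s: 11.68
ee_pos: [0.4882, -0.291, 0.1271]
tcp_rot: [180.0, -0.3, -8.8]
wrist_force: [-1.4, 1.0, 2.0]
finger_gap: 0.0235
```

View pics/wrist7.png

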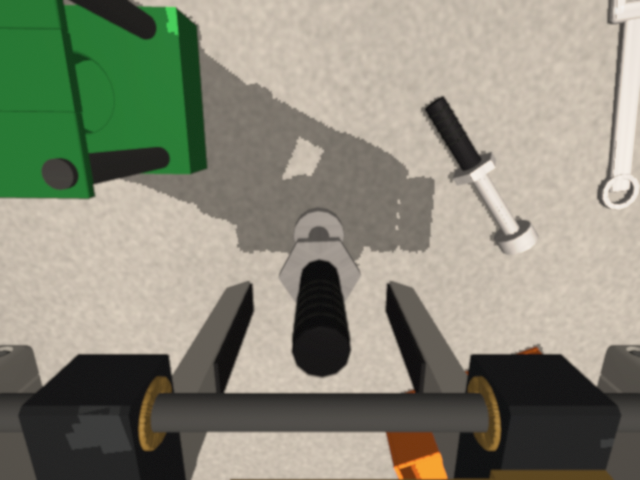

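```bash
python3 -m handwheel '[0,0,-1,0,0,0,0,0,-1.8,0,0,0,0,0,-1.8,0,0,0,0,0,-1.8,0,0,0,0,0,-0.8,0,0,0]' -1 58; python3 - <<'E'
from h import *
to([.4355-0.0,.184,.21],[180,0,-5.9])
E
```

```text
time_s: 12.3
ee_pos: [0.4871, -0.2903, 0.2008]
tcp_rot: [-179.9, -0.1, -8.8]
wrist_force: [0.4, 0.2, -4.7]
finger_gap: 0.0237
t 12.3 pos [ 0.4871 -0.2903  0.2008] rpy [-1.799e+02 -1.000e-01 -8.800e+00] q [-34.5  18.8  83.3   0.1  77.8 -25.8] gap 0.0237 F [ 0.4  0.2 -4.7]
delta cm [-12.36 -46.08  -0.88] turn [-0.07 -0.09 -2.91]
```

```bash
python3 -m handwheel '[-0.2,-1,-0.1,0,0,0,-0.5,-2,-0.2,0,0,-0.6,-0.7,-2.5,-0.2,0,0,-0.6,-0.7,-2.5,-0.2,0,0,-0.6,-0.7,-2.5,-0.2,0,0,-0.6]'
python3 -m handwheel '[-0.7,-2.5,0,0,0,-0.6,-0.7,-2.5,0,0,0,0,-0.7,-2.5,0,0,0,0,-0.7,-2.5,0,0,0,0,-0.7,-2.5,0,0,0,0]'
python3 -m handwheel '[-0.7,-2.5,0,0,0,0,-0.7,-2.5,0,0,0,0,-0.7,-2.5,0,0,0,0,-0.7,-2.5,0,0,0,0,-0.7,-2.5,0,0,0,0]'; python3 - <<'E'
from h import *
to([.4355-0.0,.184,.21],[180,0,-5.9])
E
```

```text
time_s: 12.92
ee_pos: [0.4717, -0.1752, 0.2078]
tcp_rot: [-179.8, 0.1, -6.3]
wrist_force: [-0.7, 0.2, -4.6]
finger_gap: 0.0234
time_s: 13.55
ee_pos: [0.4446, -0.0369, 0.2064]
tcp_rot: [-179.7, 0.3, -5.3]
wrist_force: [0.8, -0.6, -5.1]
finger_gap: 0.0236
time_s: 14.18
ee_pos: [0.4147, 0.0996, 0.2052]
tcp_rot: [-179.7, 0.5, -5.0]
wrist_force: [0.6, 0.1, -4.8]
finger_gap: 0.0233
t 14.18 pos [0.4147 0.0996 0.2052] rpy [-179.7    0.5   -5. ] q [  8.3   0.5 104.    0.5  75.8  13.2] gap 0.0233 F [ 0.6  0.1 -4.8]
delta cm [ 1.34 -8.59 -0.44] turn [-0.33  0.5   0.9 ]
```

```bash
cat >> h.py <<'E'
S=np.array([.5350,.1737,0]);YS=-5.9
Rs=R.from_euler('z',YS,degrees=True)
F0=np.array([-.0005,0,.127])
def tgt(foot,tilt,F=F0):
    f=S+Rs.apply(foot)
    Rt=Rs*R.from_euler('y',-tilt,degrees=True)*R.from_euler('x',180,degrees=True)
    p=f-Rt.apply(F)
    to(p,Rt.as_euler('xyz',degrees=True))
def here(F=F0):
    from bench import bot
    o=bot.get_obs(); Rt=R.from_euler('xyz',o['tcp_rot'],degrees=True)
    z=Rs.inv().apply(-Rt.as_matrix()[:,2])
    print("foot stand mm",(Rs.inv().apply(o['ee_pos']+Rt.apply(F)-S)*1000).round(1),"axis tilt front",np.degrees(np.arctan2(-z[0],z[2])).round(1),"left",np.degrees(np.arctan2(z[1],z[2])).round(1),"yaw",o['tcp_rot'][2].round(1))
E
python3 - <<'E'
from h import *
here();tgt([-.1,0,.08],30)
E
```

```text
foot stand mm [-113.7  -85.4   78.2] axis tilt front -0.5 left -0.3 yaw -5.0
t 14.18 pos [0.4147 0.0996 0.2052] rpy [-179.7    0.5   -5. ] q [  8.3   0.5 104.    0.5  75.8  13.2] gap 0.0233 F [ 0.6  0.1 -4.8]
delta cm [-4.95 -8.68  1.59] turn [-0.56 30.5   0.8 ]
```

```bash
python3 -m handwheel '[0,-2,0,0,0,0.8,-1.2,-2,0,0,6,0,-1.6,-2,0,0,7.5,0,-1.6,-1.2,0,0,7.5,0,-1.6,-0.7,0,0,7,0]'; python3 - <<'E'
from h import *
here();tgt([-.1,0,.08],30)
from bench import bot
c=bot.read_camera("scene");cv2.imwrite("pics/s8.png",cv2.resize(c["image"][105:305,200:400,::-1],None,fx=3,fy=3))
E
```

```text
time_s: 14.8
ee_pos: [0.3574, 0.19, 0.1922]
tcp_rot: [-179.3, -28.0, -5.8]
wrist_force: [-0.2, 0.0, -4.0]
finger_gap: 0.0235
foot stand mm [-119.1   -0.4   79.9] axis tilt front 28.0 left -0.8 yaw -5.8
t 14.8 pos [0.3574 0.19   0.1922] rpy [-179.3  -28.    -5.8] q [ 35.  -15.5 124.4 -22.6  51.   51.8] gap 0.0235 F [-0.2  0.  -4. ]
delta cm [ 1.26 -0.19  0.9 ] turn [-0.72  1.96  0.09]
```

View pics/s8.png

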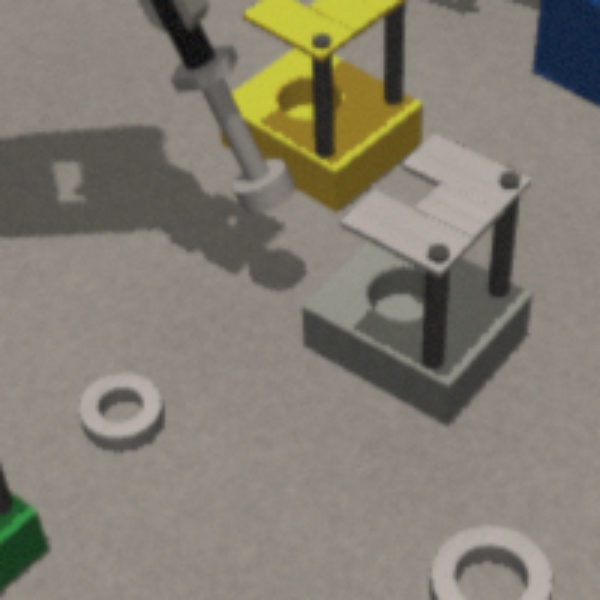

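```bash
python3 -m handwheel '[1.5,-0.2,0.8,-0.7,2,0,1.8,0,1,0,0,0,1.8,0,1,0,0,0,1,0,0.6,0,0,0,0,0,0,0,0,0]'; python3 - <<'E'
from h import *
here();tgt([0,0,.075],30)
from bench import bot
for n in ["scene","top","wrist"]:
    c=bot.read_camera(n);cv2.imwrite(f"pics/{n}9.png",c["image"][:,:,::-1]);np.savez(f"pics/{n}9.npz",**c)
    if n=="scene":cv2.imwrite("pics/s9.png",cv2.resize(c["image"][115:265,250:400,::-1],None,fx=4,fy=4,interpolation=cv2.INTER_CUBIC))
    if n=="top":cv2.imwrite("pics/t9.png",cv2.resize(c["image"][190:310,190:320,::-1],None,fx=5,fy=5,interpolation=cv2.INTER_CUBIC))
E
```

```text
time_s: 15.48
ee_pos: [0.4187, 0.1874, 0.1873]
tcp_rot: [180.0, -30.0, -5.3]
wrist_force: [-0.6, -0.6, -4.6]
finger_gap: 0.0233
foot stand mm [-54.1   2.2  77. ] axis tilt front 30.0 left -0.3 yaw -5.3
t 15.47 pos [0.4187 0.1874 0.1873] rpy [180.  -30.   -5.3] q [ 29.9  -8.3 120.1 -23.9  45.6  48.7] gap 0.0233 F [-0.6 -0.6 -4.6]
delta cm [4.58 0.22 2.88] turn [-0.25  0.04  0.49]
```

View pics/s9.png

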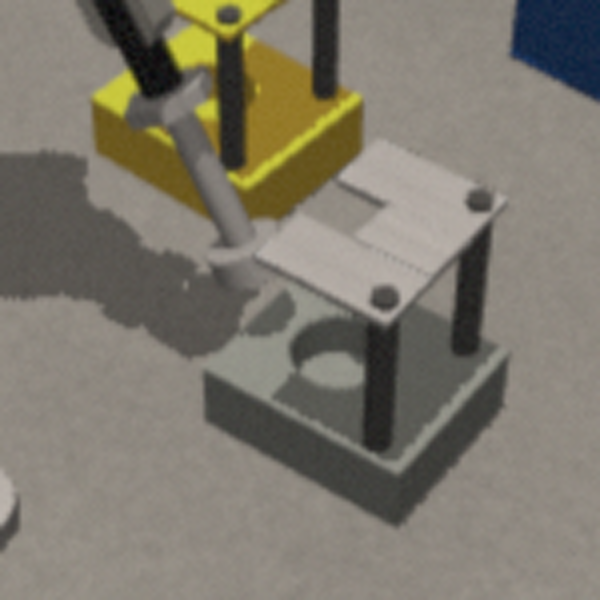

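View pics/t9.png

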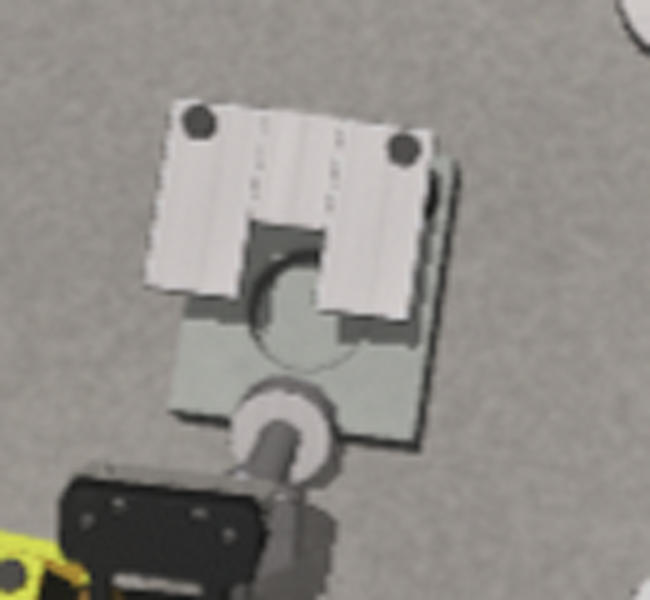

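View pics/wrist9.png

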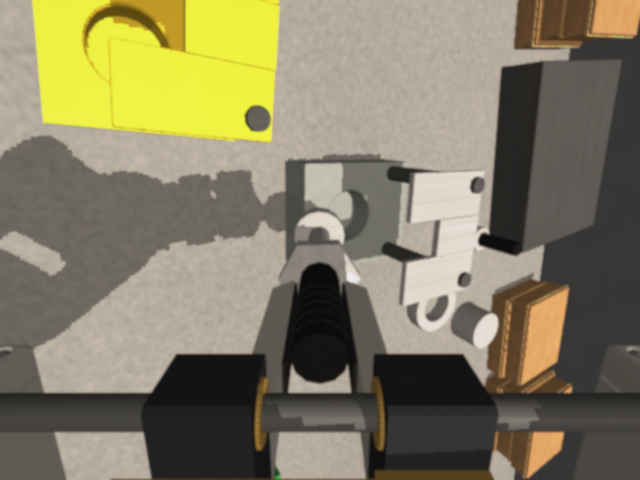

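```bash
cat >> h.py <<'E'
def overlay(cam_npz,img,crop,fx,out,F=F0,pose=None):
    from bench import bot
    o=bot.get_obs(); Rt=R.from_euler('xyz',o['tcp_rot'],degrees=True); c=cam(cam_npz)
    a=cv2.imread(img); x0,x1,y0,y1=crop
    im=cv2.resize(a[y0:y1,x0:x1],None,fx=fx,fy=fx,interpolation=cv2.INTER_CUBIC)
    t=np.linspace(0,2*np.pi,60)
    def dr(P,col):
        p=((proj(P,c)-[x0,y0]+.5)*fx).round().astype(int); cv2.polylines(im,[p],True,col,1)
    foot=o['ee_pos']+Rt.apply(F)
    for s,r in ((0,.022),(.02,.022),(.105,.0255),(.115,.0255),(.198,.012)):
        dr(foot+Rt.apply(np.c_[r*np.cos(t),r*np.sin(t),-s+0*t]),(0,0,255))
    dr(S+Rs.apply(np.c_[.027*np.cos(t),.027*np.sin(t),.045+0*t]),(255,0,0))
    dr(S+Rs.apply([[-.016,.055,.152],[-.016,.016,.152],[.017,.016,.152],[.017,-.016,.152],[-.016,-.016,.152],[-.016,-.055,.152],[.065,-.055,.152],[.065,.055,.152]]),(0,200,0))
    cv2.imwrite(out,im)
E
python3 - <<'E'
from h import *
overlay("pics/scene9.npz","pics/scene9.png",(250,400,115,265),4,"pics/o1.png")
overlay("pics/top9.npz","pics/top9.png",(190,320,190,310),5,"pics/o2.png")
E
```

```text
(no output)
```

View pics/o1.png

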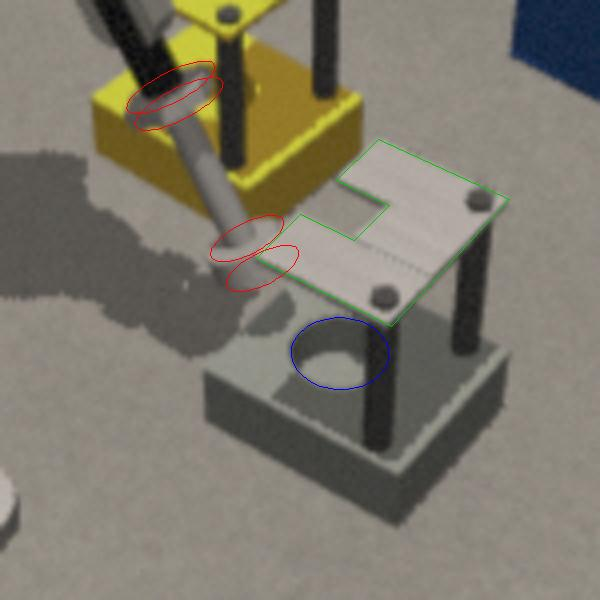

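View pics/o2.png

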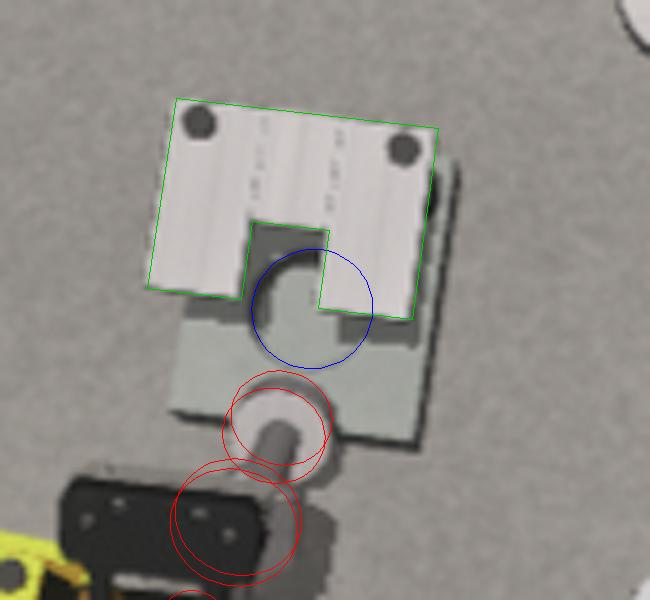

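```bash
python3 - <<'E'
from h import *
F=np.array([-.0005,.0035,.127])
overlay("pics/scene9.npz","pics/scene9.png",(250,350,115,215),6,"pics/o1.png",F)
overlay("pics/top9.npz","pics/top9.png",(210,290,230,310),7,"pics/o2.png",F)
overlay("pics/wrist9.npz","pics/wrist9.png",(260,380,190,400),2.8,"pics/o3.png",F)
E
```

```text
(no output)
```

View pics/o1.png

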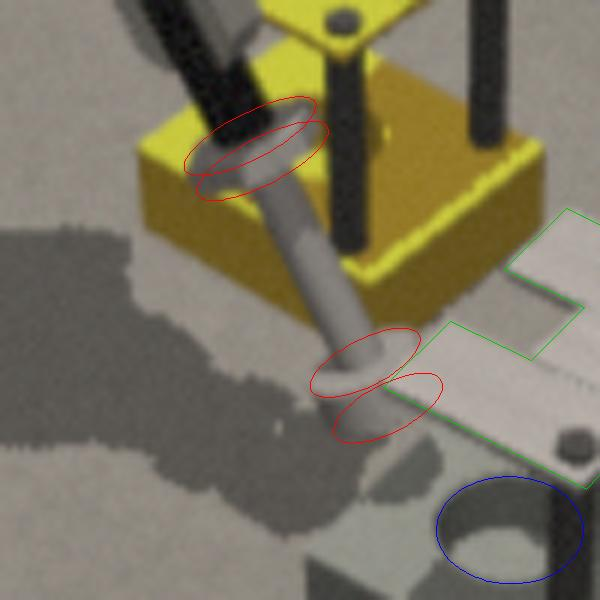

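View pics/o2.png

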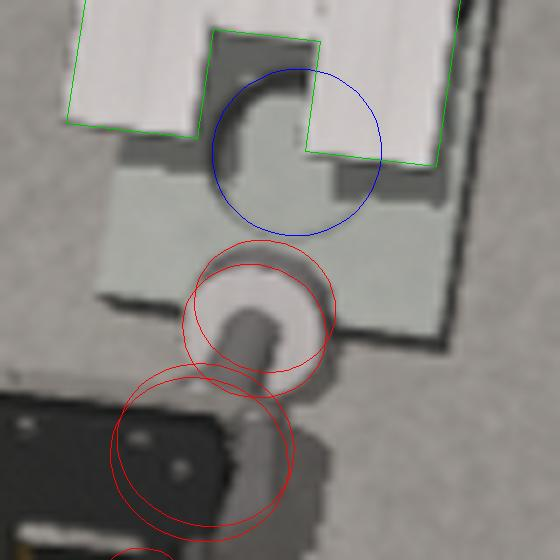

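View pics/o3.png

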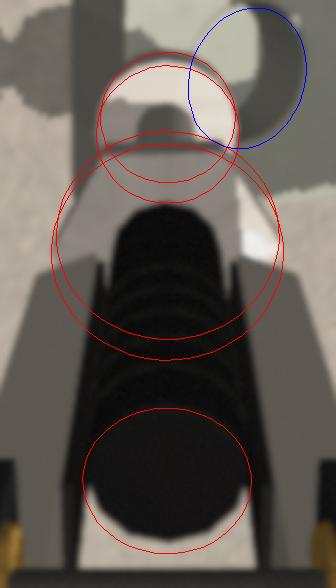

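```bash
sed -i 's/^F0=.*/F0=np.array([-.0005,.0035,.127])/' h.py; python3 - <<'E'
from h import *
here();tgt([.005,0,.072],30)
E
```

```text
foot stand mm [-54.2  -1.   77.5] axis tilt front 30.0 left -0.3 yaw -5.3
t 15.62 pos [0.4185 0.1876 0.1877] rpy [180.  -30.   -5.3] q [ 30.   -8.4 120.1 -23.9  45.6  48.7] gap 0.0234 F [ 0.4  0.5 -4.5]
delta cm [ 4.86 -0.1   3.44] turn [-0.29 -0.    0.51]
```

```bash
python3 -m handwheel '[1,0,0.7,0,0,0.5,1.3,0,0.9,0,0,0,1.3,0,0.9,0,0,0,1,-0.1,0.7,0,0,0,0,0,0,0,0,0]'; python3 - <<'E'
from h import *
here();tgt([.005,0,.065],30)
E
```

```text
time_s: 16.25
ee_pos: [0.4782, 0.1827, 0.1825]
tcp_rot: [-179.7, -30.0, -5.9]
wrist_force: [-0.5, -0.5, -4.9]
finger_gap: 0.0233
foot stand mm [ 5.7  0.3 72.3] axis tilt front 30.0 left -0.3 yaw -5.9
t 16.25 pos [0.4782 0.1827 0.1825] rpy [-179.7  -30.    -5.9] q [ 24.9  -1.2 114.4 -21.9  42.5  43.9] gap 0.0233 F [-0.5 -0.5 -4.9]
delta cm [-0.42 -0.03  0.6 ] turn [-0.29 -0.   -0.03]
```

```bash
python3 - <<'E'
from h import *
from bench import bot
for n in ["scene","top","wrist"]:
    c=bot.read_camera(n);cv2.imwrite(f"pics/{n}10.png",c["image"][:,:,::-1]);np.savez(f"pics/{n}10.npz",**c)
overlay("pics/scene10.npz","pics/scene10.png",(280,380,125,225),6,"pics/o1.png")
overlay("pics/top10.npz","pics/top10.png",(210,290,210,290),7,"pics/o2.png")
overlay("pics/wrist10.npz","pics/wrist10.png",(220,460,160,380),2.5,"pics/o3.png")
E
```

```text
(no output)
```

View pics/o1.png

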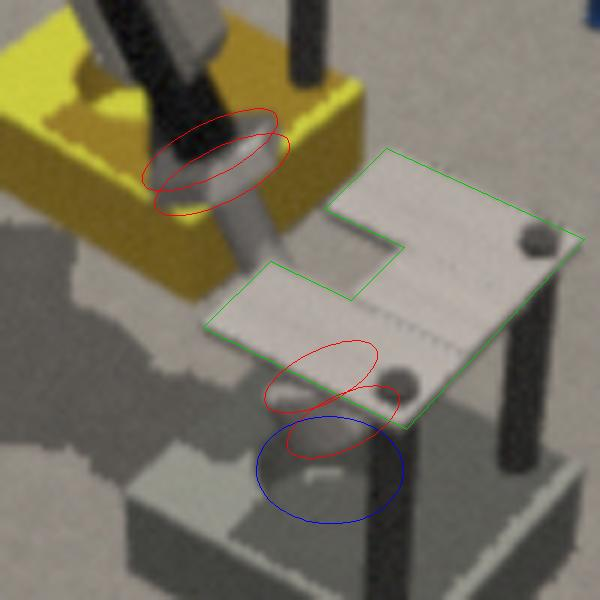

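View pics/o2.png

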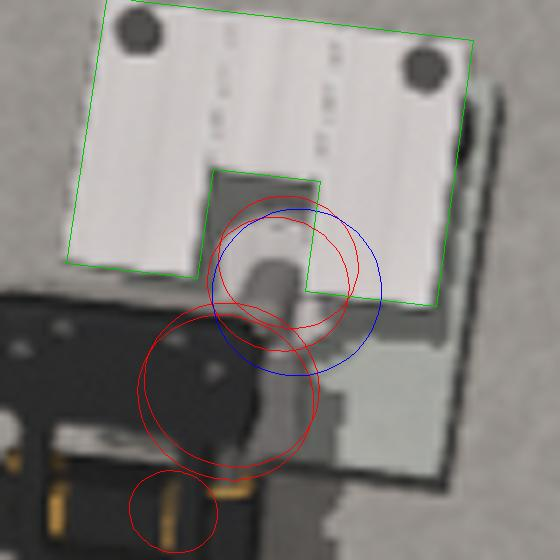

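View pics/o3.png

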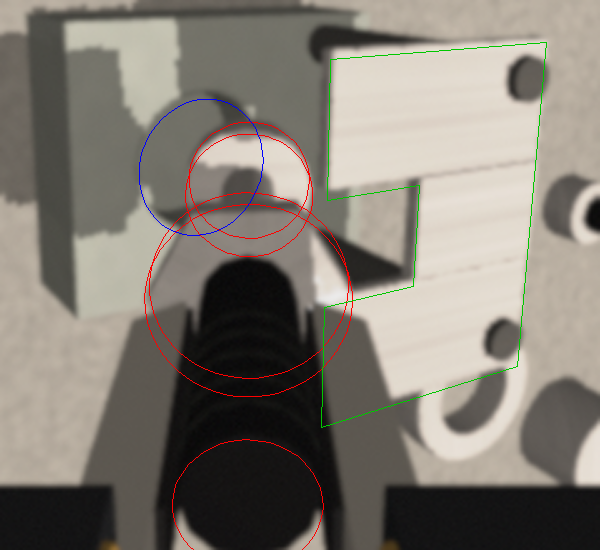

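```bash
python3 -m handwheel '[-0.35,0,0.6,-0.3,0,0,-0.35,0,0.6,0,0,0,0,0,0,0,0,0]'; python3 -c "
from h import *
here()"; python3 -m handwheel '[-0.25,0,0.43,0,0,0,-0.25,0,0.43,0,0,0,0,0,0,0,0,0]'; python3 - <<'E'
from h import *
here();tgt([.005,0,.035],30)
E
```

```text
time_s: 16.77
ee_pos: [0.4764, 0.1833, 0.1679]
tcp_rot: [180.0, -30.0, -5.8]
wrist_force: [0.3, -0.3, -3.8]
finger_gap: 0.0233
foot stand mm [ 3.9  0.1 57.7] axis tilt front 30.0 left -0.0 yaw -5.8
time_s: 17.15
ee_pos: [0.4764, 0.1834, 0.1572]
tcp_rot: [-180.0, -30.0, -5.8]
wrist_force: [-0.7, -0.2, -5.2]
finger_gap: 0.0232
foot stand mm [ 3.8  0.2 47. ] axis tilt front 30.0 left -0.0 yaw -5.8
t 17.15 pos [0.4764 0.1834 0.1572] rpy [-180.   -30.    -5.8] q [ 25.3   0.7 116.2 -24.1  39.3  46.7] gap 0.0232 F [-0.7 -0.2 -5.2]
delta cm [-0.49  0.01  1.1 ] turn [-0.03 -0.02  0.06]
```

```bash
python3 -m handwheel '[-0.15,0,0.46,0,0,0,-0.25,0,0.43,0,0,0,0,0,0,0,0,0]'; python3 -c "
from h import *
here()"; python3 -m handwheel '[-0.15,0,0.3,0,0,0,-0.1,0,0.2,0,0,0,0,0,0,0,0,0]'; python3 - <<'E'
from h import *
here();tgt([.005,0,.028],30)
E
```

```text
time_s: 17.52
ee_pos: [0.4775, 0.1832, 0.1469]
tcp_rot: [-180.0, -30.0, -5.8]
wrist_force: [0.8, 0.4, -4.6]
finger_gap: 0.0234
foot stand mm [ 4.9  0.1 36.7] axis tilt front 30.0 left -0.0 yaw -5.8
time_s: 17.9
ee_pos: [0.4779, 0.1832, 0.141]
tcp_rot: [-180.0, -30.0, -5.8]
wrist_force: [-0.8, 1.1, -4.7]
finger_gap: 0.0234
foot stand mm [ 5.4  0.2 30.9] axis tilt front 30.0 left -0.0 yaw -5.8
t 17.9 pos [0.4779 0.1832 0.141 ] rpy [-180.   -30.    -5.8] q [ 25.2   2.3 117.  -25.3  37.1  48.2] gap 0.0234 F [-0.8  1.1 -4.7]
delta cm [-0.17  0.01  0.23] turn [-0.04 -0.04  0.05]
```

```bash
python3 -m handwheel '[-0.15,0,0.25,0,0,0,0,0,0,0,0,0]'; python3 - <<'E'
from h import *
here()
prev=None
for th in np.arange(30,-.1,-5):
    f=np.array([.005*th/30,0,.0165+.022*np.sin(np.radians(th))])
    Rt=Rs*R.from_euler('y',-th,degrees=True)*R.from_euler('x',180,degrees=True)
    p=S+Rs.apply(f)-Rt.apply(F0)
    if prev: print(th,(f*1000).round(1),(prev[1].inv().apply(p-prev[0])*100).round(2),(prev[1].inv()*Rt).as_rotvec(degrees=True).round(1))
    prev=(p,Rt)
E
```

```text
time_s: 18.15
ee_pos: [0.4779, 0.1833, 0.1381]
tcp_rot: [-180.0, -30.1, -5.8]
wrist_force: [-0.4, -0.3, -4.3]
finger_gap: 0.0236
foot stand mm [ 5.4  0.3 27.9] axis tilt front 30.1 left -0.1 yaw -5.8
25.0 [ 4.2  0.  25.8] [ 0.95 -0.    0.16] [-0. -5. -0.]
20.0 [ 3.3  0.  24. ] [0.96 0.   0.18] [-0. -5.  0.]
15.0 [ 2.5  0.  22.2] [ 0.97 -0.    0.2 ] [ 0. -5. -0.]
10.0 [ 1.7  0.  20.3] [0.98 0.   0.21] [ 0. -5. -0.]
5.0 [ 0.8  0.  18.4] [ 0.99 -0.    0.23] [-0. -5. -0.]
0.0 [ 0.   0.  16.5] [1.01 0.   0.24] [-0. -5. -0.]
```

```bash
python3 -m handwheel '[0.9,0,0.15,0,-5,0,0,0,0,0,0,0,0,0,0,0,0,0]'; python3 - <<'E'
from h import *
here(); tgt([.0035,0,.0242],20)
E
```

```text
time_s: 18.52
ee_pos: [0.486, 0.1822, 0.1408]
tcp_rot: [180.0, -25.0, -5.8]
wrist_force: [0.0, 0.1, -5.1]
finger_gap: 0.0234
foot stand mm [ 3.7 -0.  25.5] axis tilt front 25.0 left -0.0 yaw -5.8
t 18.52 pos [0.486  0.1822 0.1408] rpy [180.  -25.   -5.8] q [ 23.    4.5 112.9 -17.8  41.8  40. ] gap 0.0234 F [ 0.   0.1 -5.1]
delta cm [ 1.04 -0.    0.16] turn [-0.   -5.01  0.07]
```

```bash
python3 -m handwheel '[1,0,0.15,0,-5,0,0,0,0,0,0,0]'; python3 - <<'E'
from h import *
here(); tgt([.0025,0,.0222],15)
from bench import bot
for n in ["scene","top","wrist"]:
    c=bot.read_camera(n);cv2.imwrite(f"pics/{n}11.png",c["image"][:,:,::-1]);np.savez(f"pics/{n}11.npz",**c)
overlay("pics/scene11.npz","pics/scene11.png",(280,380,125,225),6,"pics/o1.png")
overlay("pics/top11.npz","pics/top11.png",(210,290,210,290),7,"pics/o2.png")
E
```

```text
time_s: 18.77
ee_pos: [0.4948, 0.1811, 0.1431]
tcp_rot: [179.9, -20.0, -5.8]
wrist_force: [-0.2, -0.2, -4.8]
finger_gap: 0.0234
foot stand mm [ 2.3 -0.4 23.6] axis tilt front 20.0 left 0.1 yaw -5.8
t 18.77 pos [0.4948 0.1811 0.1431] rpy [179.9 -20.   -5.8] q [ 21.    7.1 108.3 -12.2  47.4  33.8] gap 0.0234 F [-0.2 -0.2 -4.8]
delta cm [ 1.08 -0.02  0.19] turn [ 0.07 -5.02  0.1 ]
```

View pics/o1.png

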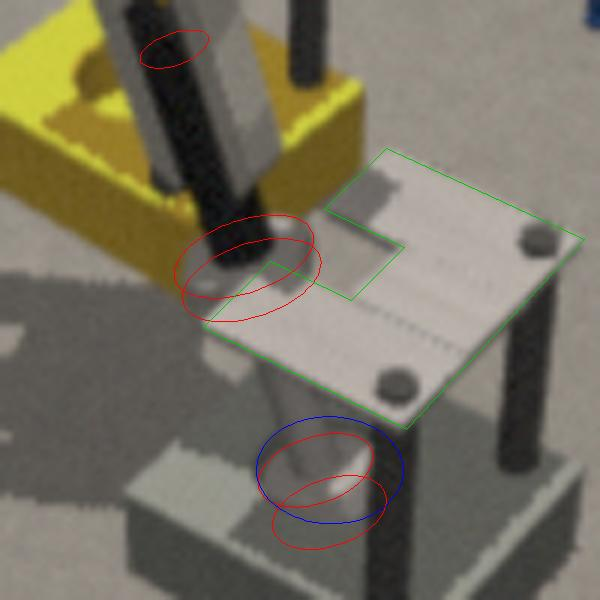

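View pics/wrist11.png

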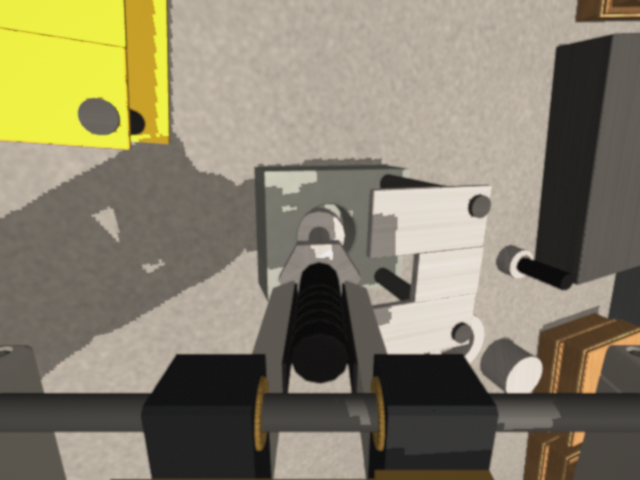

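```bash
python3 -m handwheel '[1.05,0,0.18,0,-5,0,0,0,0,0,0,0]'; python3 - <<'E'
from h import *
here(); tgt([.0017,0,.0203],10)
E
python3 -m handwheel '[1.05,0,0.2,0,-5,0,0,0,0,0,0,0]'; python3 - <<'E'
from h import *
here(); tgt([.0008,0,.0184],5)
E
```

```text
time_s: 19.18
ee_pos: [0.5032, 0.1803, 0.144]
tcp_rot: [179.8, -15.0, -5.7]
wrist_force: [-0.2, 0.4, -4.6]
finger_gap: 0.0232
foot stand mm [ 0.1 -0.5 21.2] axis tilt front 15.0 left 0.1 yaw -5.7
t 19.18 pos [0.5032 0.1803 0.144 ] rpy [179.8 -15.   -5.7] q [ 19.3  10.  103.6  -8.1  53.   29.1] gap 0.0232 F [-0.2  0.4 -4.6]
delta cm [ 1.24 -0.01  0.18] turn [ 0.15 -5.04  0.21]
time_s: 19.42
ee_pos: [0.5128, 0.1792, 0.1442]
tcp_rot: [179.7, -10.1, -5.7]
wrist_force: [-0.6, -0.4, -5.3]
finger_gap: 0.0234
foot stand mm [-0.7 -0.9 19.1] axis tilt front 10.1 left 0.3 yaw -5.7
t 19.43 pos [0.5128 0.1792 0.1442] rpy [179.7 -10.1  -5.7] q [17.7 13.3 98.8 -5.  58.8 25.6] gap 0.0234 F [-0.6 -0.4 -5.3]
delta cm [ 1.28 -0.02  0.15] turn [ 0.27 -5.14  0.2 ]
```

```bash
python3 -m handwheel '[1.25,0,0.12,0.3,-5,0.2,0,0,0,0,0,0]'; python3 - <<'E'
from h import *
here(); tgt([.000,0,.0165],0)
from bench import bot
for n in ["scene","top"]:
    c=bot.read_camera(n);cv2.imwrite(f"pics/{n}12.png",c["image"][:,:,::-1]);np.savez(f"pics/{n}12.npz",**c)
overlay("pics/scene12.npz","pics/scene12.png",(280,380,125,225),6,"pics/o1.png")
overlay("pics/top12.npz","pics/top12.png",(210,290,210,290),7,"pics/o2.png")
E
```

```text
time_s: 19.68
ee_pos: [0.5237, 0.1779, 0.1442]
tcp_rot: [179.9, -5.2, -5.9]
wrist_force: [0.5, 0.2, -5.1]
finger_gap: 0.0236
foot stand mm [-0.6 -0.7 17.7] axis tilt front 5.2 left 0.1 yaw -5.9
t 19.68 pos [0.5237 0.1779 0.1442] rpy [179.9  -5.2  -5.9] q [16.  17.  93.6 -2.3 64.6 22.8] gap 0.0236 F [ 0.5  0.2 -5.1]
delta cm [ 1.2  -0.05  0.19] turn [ 0.11 -5.22 -0.01]
```

View pics/o1.png

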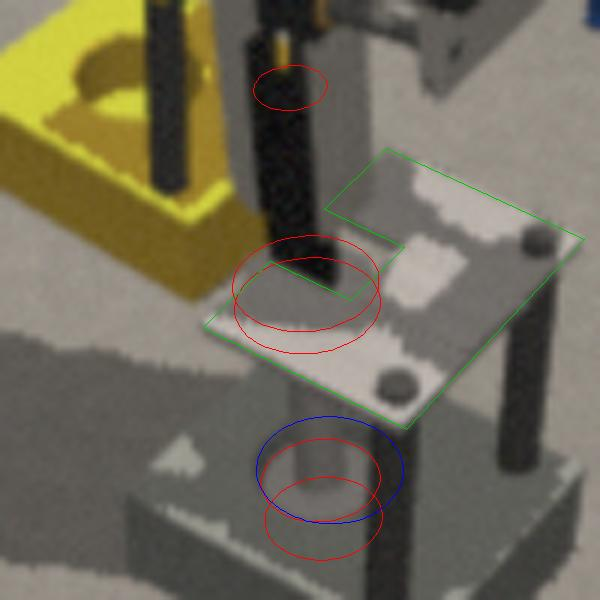

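View pics/o2.png

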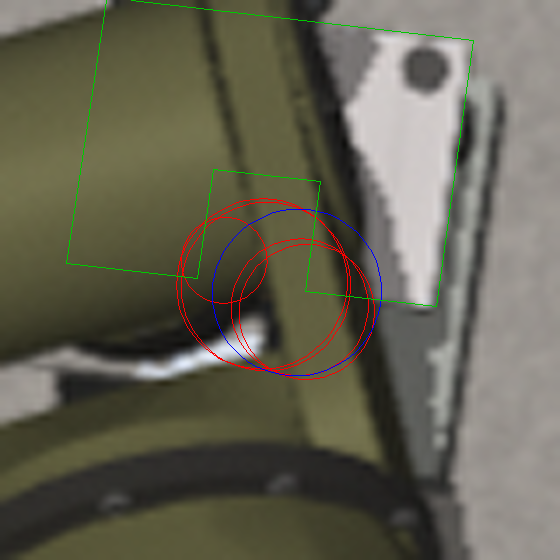

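```bash
python3 -m handwheel '[1.2,0,0.15,0.1,-5.2,0,0,0,0,0,0,0,0,0,0,0,0,0]'; python3 - <<'E'
from h import *
here(); tgt([.000,0,.015],0)
from bench import bot
for n in ["scene","wrist"]:
    c=bot.read_camera(n);cv2.imwrite(f"pics/{n}13.png",c["image"][:,:,::-1]);np.savez(f"pics/{n}13.npz",**c)
overlay("pics/scene13.npz","pics/scene13.png",(280,380,115,215),6,"pics/o1.png")
E
```

```text
time_s: 20.15
ee_pos: [0.5322, 0.1775, 0.1433]
tcp_rot: [179.9, -0.2, -5.8]
wrist_force: [-0.4, -0.1, -4.4]
finger_gap: 0.0232
foot stand mm [-3.3 -0.3 16.3] axis tilt front 0.2 left 0.1 yaw -5.8
t 20.15 pos [0.5322 0.1775 0.1433] rpy [179.9  -0.2  -5.8] q [14.8 20.8 88.5 -0.2 70.6 20.7] gap 0.0232 F [-0.4 -0.1 -4.4]
delta cm [0.36 0.   0.13] turn [ 0.15 -0.16  0.12]
```

View pics/o1.png

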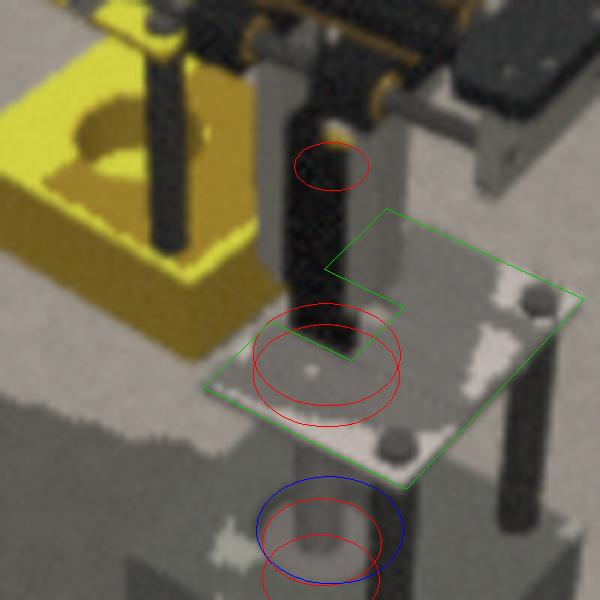

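View pics/wrist13.png

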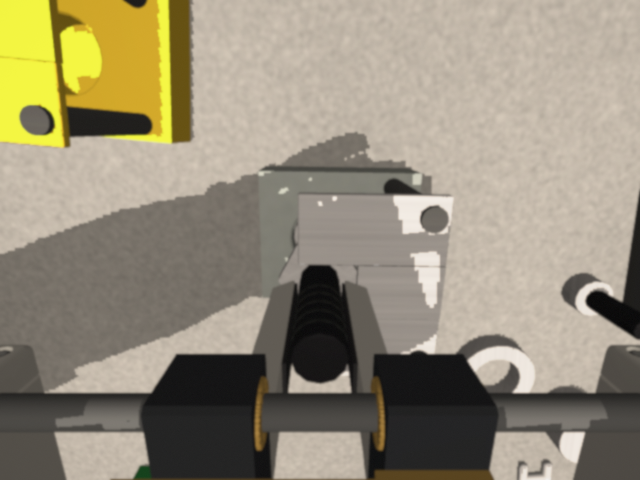

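```bash
python3 -m handwheel '[0.3,0,0.1,0,0,0,0,0,0.1,0,0,0,0,0,0,0,0,0]'; python3 -m handwheel '[0,0,0.1,0,0,0,0,0,0,0,0,0]'; python3 - <<'E'
from h import *
here()
E
```

```text
time_s: 20.62
ee_pos: [0.5352, 0.1775, 0.1421]
tcp_rot: [179.9, -0.3, -5.7]
wrist_force: [-0.2, -0.7, -3.8]
finger_gap: 0.0233
time_s: 20.88
ee_pos: [0.5354, 0.1775, 0.1422]
tcp_rot: [179.9, -0.3, -5.8]
wrist_force: [-0.8, -1.0, -4.7]
finger_gap: 0.0235
foot stand mm [ 0.2  0.1 15.2] axis tilt front 0.3 left 0.1 yaw -5.8
```

```bash
python3 -m handwheel '[0,0,0.2,0,0,0,0,0,0,0,0,0]'; python3 -m handwheel '[0,0,0.2,0,0,0,0,0,0,0,0,0]'; python3 - <<'E'
from h import *
here()
E
```

```text
time_s: 21.12
ee_pos: [0.536, 0.1777, 0.1423]
tcp_rot: [180.0, -0.5, -5.8]
wrist_force: [-0.4, -0.3, -5.2]
finger_gap: 0.0234
time_s: 21.38
ee_pos: [0.5365, 0.1779, 0.1422]
tcp_rot: [-180.0, -0.6, -5.8]
wrist_force: [-0.9, -0.3, -3.9]
finger_gap: 0.0234
foot stand mm [ 1.9  0.9 15.2] axis tilt front 0.6 left -0.0 yaw -5.8
```

```bash
python3 - <<'E'
from h import *
from bench import bot
o=bot.get_obs();print(o['joint_efforts'],o['wrist_force'],o['ft_torque'],o['joint_positions'])
c=bot.read_camera("scene");cv2.imwrite("pics/scene14.png",c["image"][:,:,::-1])
E
```

```text
[-1.45191929e-02 -5.82817376e+01 -3.66568708e+01  1.02063627e-01
 -6.43382985e-01  5.26629257e-03] [-0.89756006 -0.309188   -3.90529218] [-0.08362203  0.10469107 -0.02581344] [14.73714711 21.08288596 88.24970318 -0.21055355 70.10397544 20.5644554 ]
```

View pics/scene14.png

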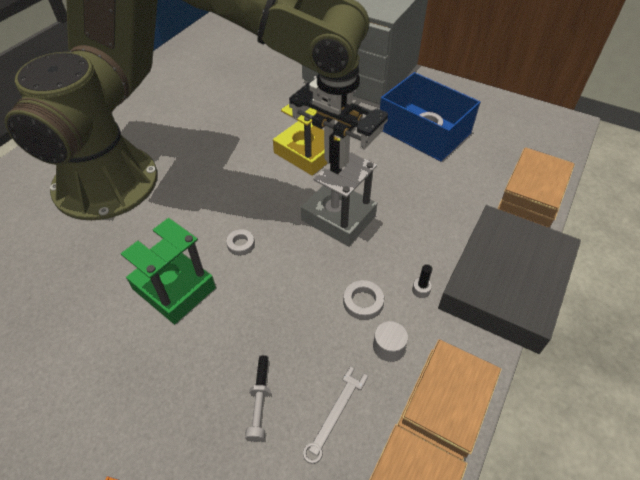

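```bash
python3 -m handwheel '[-0.15,0.05,0.3,0,-0.5,0]'; python3 -c "
from h import *
here()"
```

```text
time_s: 21.55
ee_pos: [0.5372, 0.1781, 0.142]
tcp_rot: [-179.9, -0.5, -5.8]
wrist_force: [0.5, -0.9, 35.3]
finger_gap: 0.0234
foot stand mm [ 2.3  1.4 15. ] axis tilt front 0.5 left -0.1 yaw -5.8
```

```bash
python3 -m handwheel '[0,0,0,0,0,0]'; python3 -m handwheel '[0,0,0,0,0,0,0,0,0,0,0,0,0,0,0,0,0,0,0,0,0,0,0,0]' 0.1; python3 - <<'E'
from h import *
here()
from bench import bot
for n in ["scene","wrist"]:
    c=bot.read_camera(n);cv2.imwrite(f"pics/{n}15.png",c["image"][:,:,::-1]);np.savez(f"pics/{n}15.npz",**c)
overlay("pics/scene15.npz","pics/scene15.png",(280,380,115,215),6,"pics/o1.png")
E
```

```text
time_s: 21.68
ee_pos: [0.5376, 0.178, 0.1424]
tcp_rot: [-179.8, -0.5, -5.8]
wrist_force: [0.4, -0.3, -5.0]
finger_gap: 0.0236
time_s: 22.18
ee_pos: [0.5378, 0.1781, 0.1416]
tcp_rot: [-179.8, -0.5, -5.8]
wrist_force: [0.2, -0.7, -0.1]
finger_gap: 0.0517
foot stand mm [ 3.1  1.5 14.6] axis tilt front 0.5 left -0.2 yaw -5.8
```

View pics/o1.png

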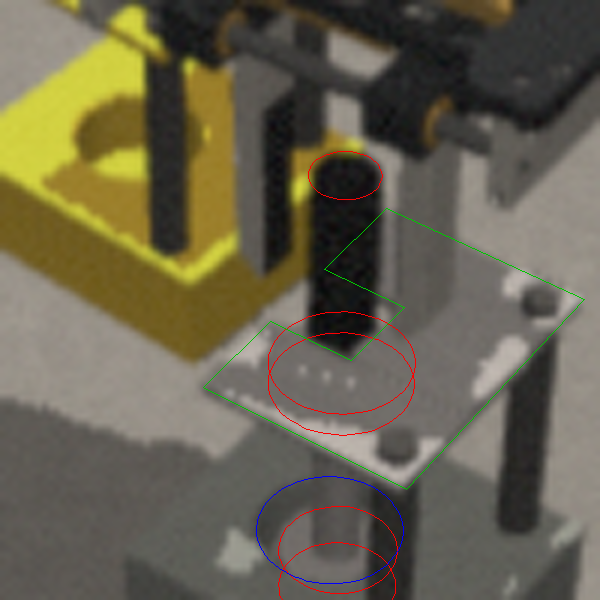

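View pics/wrist15.png

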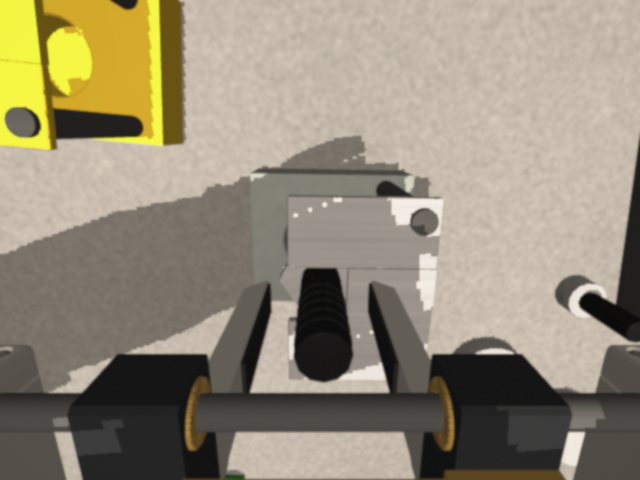

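Free-standing in the bore; retreat straight up, then look.

```bash
python3 -m handwheel '[0,0,-0.8,0,0,0,0,0,-1.5,0,0,0,0,0,-2,0,0,0,0,0,-3,0,0,0,0,0,-3,0,0,0]'; python3 -m handwheel '[-3,0,-3,0,0,0,-5,0,-2,0,0,0,-5,0,0,0,0,0,-5,0,0,0,0,0,0,0,0,0,0,0]'; python3 - <<'E'
from h import *
from bench import bot
to([0,0,0])
for n in ["scene","top"]:
    c=bot.read_camera(n);cv2.imwrite(f"pics/{n}16.png",c["image"][:,:,::-1]);np.savez(f"pics/{n}16.npz",**c)
    b=(280,380,115,215) if n=="scene" else (205,300,195,290)
    cv2.imwrite(f"pics/z{n}.png",cv2.resize(c["image"][b[2]:b[3],b[0]:b[1],::-1],None,fx=6,fy=6,interpolation=cv2.INTER_CUBIC))
E
```

```text
time_s: 22.9
ee_pos: [0.5363, 0.1778, 0.2501]
tcp_rot: [-179.8, -0.5, -5.8]
wrist_force: [0.1, -0.0, -0.8]
finger_gap: 0.052
time_s: 23.52
ee_pos: [0.3519, 0.196, 0.3075]
tcp_rot: [-179.5, -1.1, -5.8]
wrist_force: [1.0, 0.4, -0.2]
finger_gap: 0.0518
t 23.52 pos [0.3519 0.196  0.3075] rpy [-179.5   -1.1   -5.8] q [24.  -7.  97.7 -0.1 88.1 29.8] gap 0.0518 F [ 1.   0.4 -0.2]
delta cm [-33.6   23.29  29.94] turn [0. 0. 0.]
```

View pics/zscene.png

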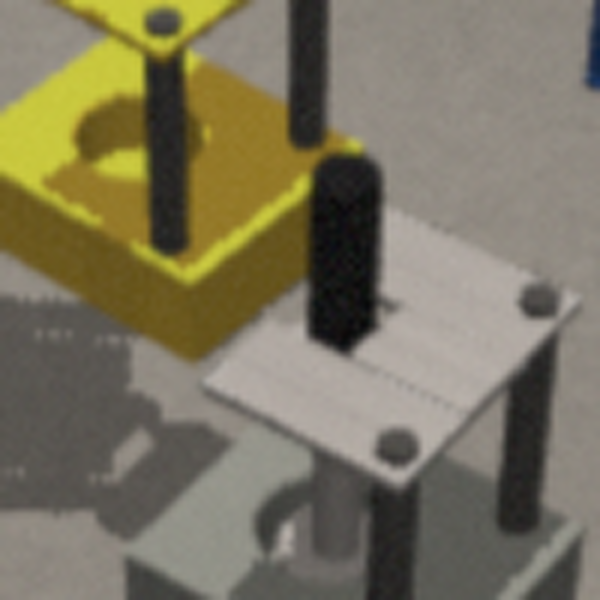

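View pics/top16.png

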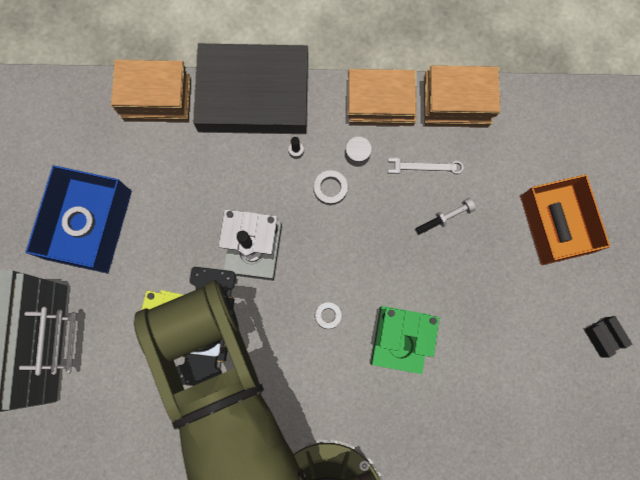

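View pics/scene16.png

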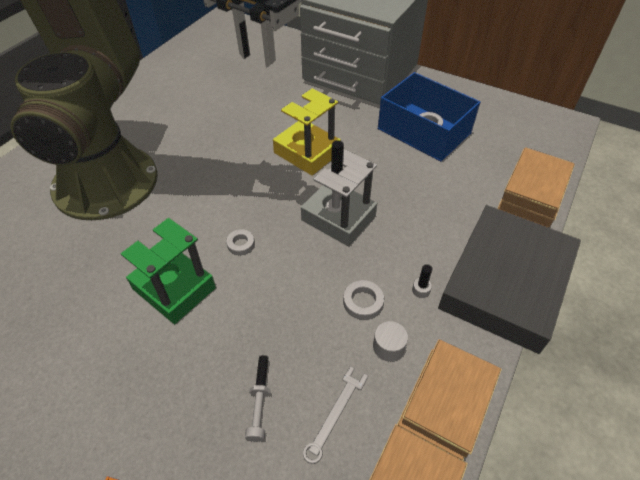

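```bash
python3 - <<'E'
import cv2,numpy as np
a=cv2.imread("pics/top0.png").astype(int);b=cv2.imread("pics/top16.png").astype(int)
for n,(x,y,r) in dict(ringa=(331,187,22),ringb=(328,316,18),short=(296,148,14),slug=(358,150,18),wrench=(425,167,42),small=(445,217,34)).items():
    print(n,np.abs(a-b)[y-r:y+r,x-r:x+r].mean().round(2))
from bench import bot
o=bot.get_obs();print(o['dq'].round(2),o['wrist_force'].round(1))
print(bot.job_done())
E
```

```text
ringa 8.09
ringb 8.36
short 6.93
slug 7.99
wrench 7.88
small 7.58
[-0.96  2.36 -0.61 -0.19 -0.46 -0.2 ] [-0.8 -0.6 -0.6]
the job is handed in; nothing more can be done
None
```

The gauge is put away: it stands upright on the bore's floor in the grey stand, with its handle through the slot and its collar under the plate. I handed the job in at about 23.6 s.

- **Tipping up:** I gripped the long gauge by its handle and swung it up about its foot. I then let go, and it stood on its foot by itself in the wrist picture.
- **Putting away:** I took the handle from above, leaned it 30° to the stand's front, and passed the foot under the plate into the bore without touching. Then I straightened it in 5° steps, set it on the floor, let go and drew back.

**Last checks**
- The handle end lies within about a millimetre of where an upright gauge's would. I did not calculate the lean from it.
- I saw nothing in the last pictures touching the gauge, and the other things look to be where they were.
- The before-and-after picture difference near the bystanders was even, 7 to 8 grey levels for all six. I read that as image noise; I did not measure their positions.
- The arm still had a slight motion, up to 2.4 degrees/s, when I handed in.

**What disagreed or failed**
- **Fingertip position:** the fingertips are about 20 mm behind the reported TCP, not 22 mm ahead as described. The first grasp closed on nothing because of this; I saw it in the pictures and corrected for it.
- **Camera agreement:** the cameras disagreed by 2 to 3 mm on the gauge's sideways position before the insertion. I left it centred, and it went in without contact.
- **Set-down force:** setting the gauge down read 35 N at the wrist for one reading, with the gauge pressed on the floor.

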